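Hang the case opener on the rack's hook

TASK

Hang the flat steel case opener, the bar with the hole through its round head, by that hole on the hook of the little tool rack. Then push it along the hook right back until it hangs flat against the rack's crossbar, so that there is room in front of it for the next tool. Let go of it, and leave the similar bar without a hole and everything else on the bench where it is.

Things in the scene. Friction and masses are not known exactly. Their poses are not given: they have to be found in the camera images.
- opener: case opener: flat steel bar 6 mm thick, about 150 g, lying flat, head roughly away from the robot. Origin on its underside, x along the bar to the head, z up. Shank 20 mm wide, x -58 to +48 mm; round head of 40 mm diameter centred at x +65 mm with a hole in its middle; blade end 26 mm wide, 4 mm thick, to x -85 mm. Centre of mass near x +3 mm
- opener_eye (a point): centre of the opener's 16 mm through hole, at mid-thickness (x +65, z +3 mm of the opener); axes as the opener's
- scraper: the similar steel bar without a hole (same outline and thickness, solid round head): leave it alone
- rack: tool rack fixed to the bench: base plate (x -5 to +95, y +-100 mm, 10 mm high), two 14 mm posts at y +-92 mm, and a crossbar 200 mm long, 12 mm thick, 185 to 215 mm above the bench. Origin on the bench below the crossbar's front face, mid-width; x points away from the robot into the crossbar (front face at x 0, looking to -x), y along the crossbar, z up
- rack_slot (a point): mid-slot on the crossbar's front face, 200 mm up; axes as the rack's. A rigid hook of 8 mm round rod juts from the slot: level for 32 mm towards -x, then up at 45 degrees to its round tip, centred at x -62, z +30 mm from this point. It is clamped anywhere within 16 mm to either side (y -16 to +16 mm): where is not reported and must be felt or seen
- tape: black roll of tape lying flat, 76 mm across, 19 mm high; a bystander
- jar: small pale jar of 52 mm diameter, 65 mm high, upright; a bystander
- driver: black-handled screwdriver lying on the bench; a bystander
- meter: black hand multimeter lying on its back, 150 x 85 x 43 mm; a bystander
- tray: grey compartment tray, 120 x 160 x 30 mm; a bystander
- board: green circuit board with components, 100 x 140 x 25 mm; a bystander
- sink: finned aluminium heat sink, 50 x 60 x 28 mm; a bystander
Mind the look-alikes: they are no part of the job. Several things look just like the rack: the one meant starts nearest to the robot's base.

How it is judged:
At the end, for the whole second after the job is handed in: the opener hangs at rest from the hook by its hole, head up, its bar within 0.2 rad of vertical, the gap between its head and the crossbar at most 8 mm (hole centre less than 11 mm in front of the crossbar's face, 188 to 204 mm above the bench, within 26 mm of the rack's middle) (x of opener_eye in the frame of rack between -0.011 and 0 m and y of opener_eye in the frame of rack between -0.026 and 0.026 m and z of opener_eye in the frame of rack between 0.188 and 0.204 m and angle between opener's own x axis and vertical below 0.2 rad and linear speed of opener below 0.02 m/s); the robot touches nothing.
It fails at once if a bystander or the bar without a hole is moved more than 30 mm (distance of any of scraper, tape, jar, driver, meter, tray, board, sink from where it was at the start of the episode above 0.03 m).
It also fails if it takes over 72 s, if anything falls off the work surface, if the arm or the gripper's body presses on something with over 40 N, if the wrist force passes 120 N, or if a joint passes its speed limit or range.

ROBOT

A 6-joint arm with a two-finger parallel gripper is mounted at the origin on the work surface. World frame = base frame: x ahead of the robot, y to its left, z up, the work surface at z = 0. Lengths are in m, angles in rad, forces in N, time in s.
With the tool pointing down it reaches from about 0.35 to 0.775 m from the base axis. Payload 5.5 kg.
Tool frame: the origin (TCP) lies midway between the tips of the shut fingers; the grasp point (between the pads) lies 19 mm behind it; z points along the fingers, y is the line along which they close (so a half turn about z gives the same grasp; the last joint's range is limited). The gripper opens to 85 mm and grips with 20 to 120 N. Pads are 22 mm wide; open, the fingers measure 114 mm over their backs; the gripper's body (76 mm by 85 mm) begins 54 mm behind the grasp point. The pads swing forward as they close: fully open they stand 13 mm farther back than shut.
Start: joints at [-1.372, 0.313, 0.046, 1.304, 0, 1.431], TCP at [0.191, -0.542, 0.209] pointing down, gripper open.
Joint ranges: [-2.76, 2.76], [-0.86, 1.69], [-1.03, 1.26], [-2.2, 2.34], [-1.47, 1.5], [-3.14, 3.14]. Speed limits (rad/s): [2.57, 2.57, 3.14, 3.14, 3.14, 3.14].

INTERFACE

Orientations are given as a unit quaternion [w, x, y, z].
In Python, from workcell import env gives the robot as it stands. The module is installed in compiled form; this text tells all that it offers.
- The arm moves only by the tool servo_tool, never from a script. Its argument "increments" is a list of rows, each an object of numbers: "grip": the closure, from 0 (fully open) to 1 (shut); "x", "y", "z": the shift along the tool's x, y, z in mm; "roll": the turn about the tool's z in degrees. In form: [{"grip": .., "x": .., "y": .., "z": .., "roll": ..}, ...]. A call has 1 to 5 rows; each row shifts and turns the commanded pose from where the row before left it, along the tool's axes as they then stand; what a row does not reach is not made up. A row lasts 1/12 s, in which the tool goes at most 41.7 mm and 7.16 degrees, less where a joint would pass 70% of its speed; a pose out of reach is approached as far as the arm can. A call is refused whole if a number of a shift passes 41.7 or a number of a turn 7.16, either way. A call with a gripper value outside its range is refused whole. The fingers move at their own pace and stop on an object; "grip_force" is the grip in N (left out, the last holds). Time passes only in rows, so rows that do not move let the fingers close. It gives the time, the measured TCP pose, the force, the opening and the grip force at its end, in the units of the state.
- env.get_state(): the state, without advancing time (a new reading comes with each control period).
- env.read_camera(name): name is "scene" or "side" or "wrist"; returns the picture (480x640x3 uint8, red, green, blue); there is no depth.
- env.get_calibration(name): a dict with "vertical_fov" (degrees; the focal length in pixels is half the picture's height over the tangent of half this angle, whatever the lens; pixels are square), "cx", "cy" (the principal point, pixels), "k1" (the pictures are not rectified: a ray, as slopes to the right and down, at radius r is drawn at 1 + k1 r^2 times it, then the intrinsics apply), "rvec" (rotation vector, rad) and "tvec" (3), from world to camera coordinates, as OpenCV has them; the wrist camera has in their place "tool_from_camera" (4x4, takes a point from camera to tool coordinates, whose origin is the TCP and whose axes are the flange's). Camera axes: x right, y down, z forward; pixel columns grow to the right and rows downward; lengths in m; the calibration is good to about 2 mm. A picture is of the moment at which its call begins: read the wrist's pose just before it. get_calibration takes no time and is no camera call.
- env.hand_in(): hands the job in; it is judged then, once.
The state is a dict: "clock": time; "joint_pos": joint angles; "qvel": joint speeds; "tau": joint torques, N m; "tcp_pos": TCP position; "orientation": TCP orientation; "wrist_force": force on the tool from outside, world axes, zero at the start; "ft_torque": the same for the moment, N m; "finger_gap": finger opening in m; "grip_force": force on a finger pad.
Only numpy, scipy, OpenCV 4.12 (cv2) and the standard library are available. Lean on these libraries where they do the work, as an engineer would, in place of code of your own. Each camera call takes 0.05 s, during which the arm holds its last target. There are 200 camera calls.

## Working session

There is one attempt and no reset: what is moved stays moved. The work goes in short steps, Python scripts to look and compute and a tool call to move; the robot and the scene stay as the last step left them, time stands still between calls to the robot, and variables do not carry over. Pictures are saved under pics/ and viewed, at most 10 in all, crops included, and the job is handed in when it is done.

Besides the shell and the picture viewer there is one more tool, called as name(argument=value, ...) on one line, values as JSON. servo_tool: Moves the arm, as the interface text tells. Its arguments: {"type":"object","properties":{"increments":{"type":"array"},"grip_force":{"type":"number"}},"required":["increments"]}

```bash
mkdir -p pics
cat > h.py <<'E'
import numpy as np, cv2
from workcell import env
from scipy.spatial.transform import Rotation as R
def cam(n):
    c=env.get_calibration(n); f=240/np.tan(np.radians(c['vertical_fov'])/2)
    if 'rvec' in c:
        r=R.from_rotvec(np.ravel(c['rvec'])).as_matrix(); t=np.ravel(c['tvec'])
    else:
        s=env.get_state(); q=s['orientation']; Tm=np.array(c['tool_from_camera'])
        Rt=R.from_quat([q[1],q[2],q[3],q[0]]).as_matrix()
        Rw=Rt@Tm[:3,:3]; p=Rt@Tm[:3,3]+np.array(s['tcp_pos']); r=Rw.T; t=-r@p
    return f,c['cx'],c['cy'],c['k1'],r,t
def ray(C,u,v):
    f,cx,cy,k,r,t=C; d=np.array([(u-cx)/f,(v-cy)/f]); x=d.copy()
    for _ in range(30): x=d/(1+k*(x@x))
    return -r.T@t, r.T@np.array([x[0],x[1],1])
def onz(C,u,v,z):
    o,d=ray(C,u,v); return o+d*(z-o[2])/d[2]
def proj(C,P):
    f,cx,cy,k,r,t=C; p=r@np.asarray(P,float)+t; x=p[:2]/p[2]; x=x*(1+k*(x@x)); return f*x[0]+cx,f*x[1]+cy
def save(n,fn):
    im=env.read_camera(n); cv2.imwrite('pics/'+fn,im[:,:,::-1]); return im
E
python3 - <<'E'
from h import *
a=save('scene','scene.png'); b=save('side','side.png'); c=save('wrist','wrist.png')
s=env.get_state(); print(s)
for n in('scene','side'):
    C=cam(n); print(n,C[:4],-C[4].T@C[5],C[4][2])
E
```

```text
{'clock': 0.15, 'joint_pos': array([-1.37161642e+00,  3.13825992e-01,  4.52565437e-02,  1.30355645e+00,
        1.41719059e-05,  1.43121852e+00]), 'qvel': array([ 0.00074787, -0.00215354,  0.00391275,  0.00074299,  0.00082201,
        0.00145045]), 'tau': array([ 7.09611377e-04, -4.81065166e+01,  2.98815340e+01,  1.39488865e-02,
       -1.31565785e-04, -5.47561058e-06]), 'tcp_pos': array([ 0.19101198, -0.54193848,  0.20792158]), 'orientation': array([-6.64701445e-04,  9.85689446e-01,  1.68570086e-01, -1.27255700e-05]), 'wrist_force': array([-0.27187685, -0.53568973, -0.2697355 ]), 'ft_torque': array([ 0.0238397 , -0.02174482,  0.02486553]), 'grip_force': 0.0, 'finger_gap': 0.08546980250676267}
scene (np.float64(620.991325569489), 321.06606818260605, 242.8830728593669, 0.02699428107737343) [1.08421077 0.47645558 1.44184215] [-0.33267911 -0.40645632 -0.85095116]
side (np.float64(531.0132039503468), 323.8125483134796, 226.46399967445916, -0.14247157195903784) [0.24388235 0.80167165 1.24784141] [ 0.22580291 -0.62978772 -0.74322303]
```

View pics/scene.png

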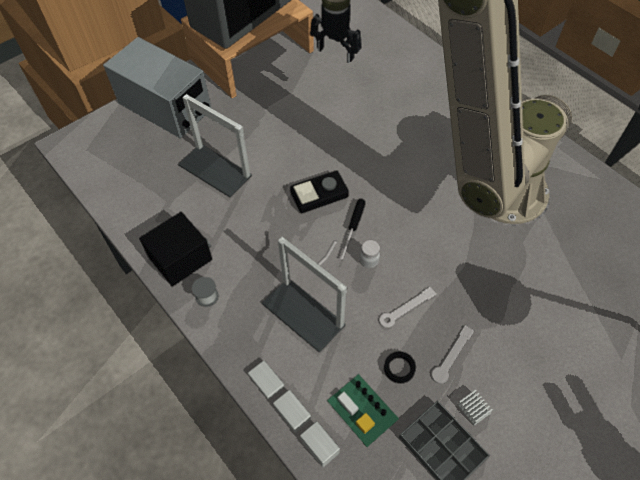

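View pics/side.png

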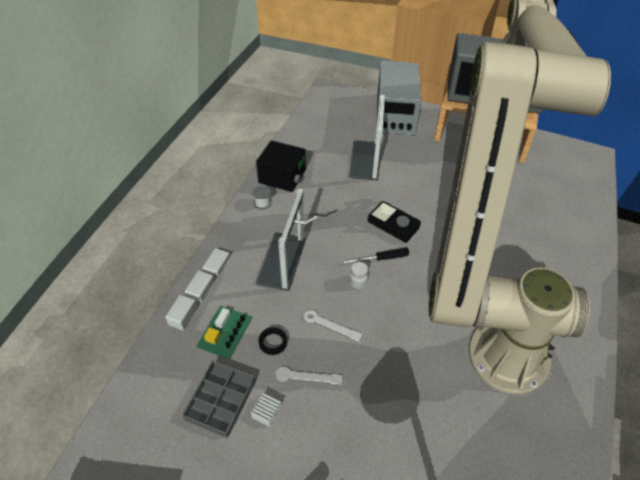

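Rack candidates: one at scene (305,290)/side (285,240), the other at scene (215,145)/side (372,140). The first is nearer the base. Bar candidates: scene head (388,320)/side (309,317), which shows a hole, and scene (440,373)/side (282,376), which looks solid. I'll confirm this with an enlarged crop.

Run:
```python
from h import *
a=cv2.imread('pics/scene.png'); b=cv2.imread('pics/side.png')
f=lambda im,x,y,w,h:cv2.resize(im[y:y+h,x:x+w],(400,300),interpolation=cv2.INTER_CUBIC)
g=np.vstack([np.hstack([f(a,370,272,120,90),f(b,265,300,120,90)]),np.hstack([f(a,255,230,132,99),f(b,250,180,132,99)])])
cv2.imwrite('pics/crop1.png',g)
S,D=cam('scene'),cam('side')
for n,C,p in(('sc',S,[(388,320),(432,292),(438,374),(468,330)]),('sd',D,[(309.5,317),(359,336),(282,375),(341,379)])):
    for q in p: print(n,q,onz(C,*q,.003).round(4))
```

```text
sc (388, 320) [0.5398 0.0737 0.003 ]
sc (432, 292) [0.3986 0.0894 0.003 ]
sc (438, 374) [0.5453 0.254  0.003 ]
sc (468, 330) [0.4061 0.2221 0.003 ]
sd (309.5, 317) [0.5415 0.074  0.003 ]
sd (359, 336) [0.3958 0.0824 0.003 ]
sd (282, 375) [0.5431 0.261  0.003 ]
sd (341, 379) [0.3993 0.2177 0.003 ]
```

View pics/crop1.png

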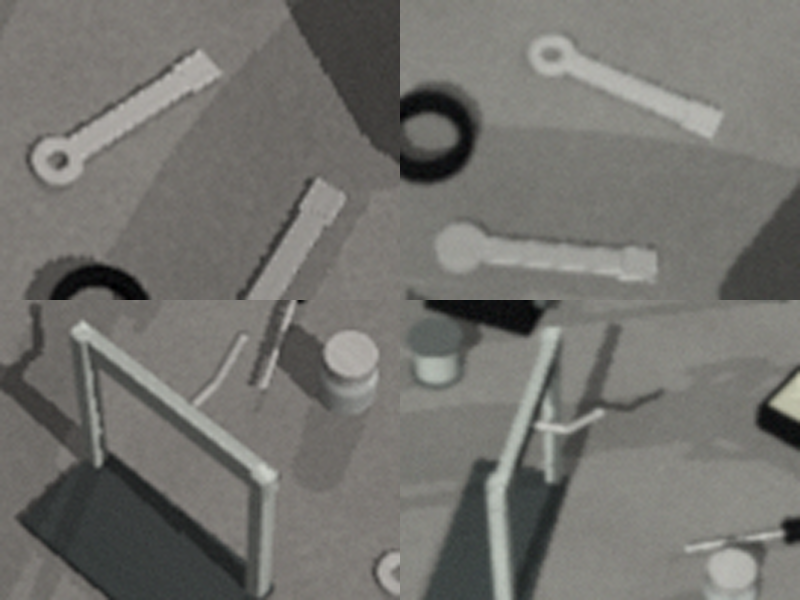

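The crop confirms it: the opener has a see-through hole (scene (387,320), side (310,316)), and the other bar's head is solid. The near rack's hook is visible in both views: tip at scene (335.5,243), side (317,217). Next I'll fit the poses.

Run:
```python
from h import *
from scipy.optimize import least_squares
S,D=cam('scene'),cam('side')
def tri(a,b):
    A=[];B=[]
    for C,p in((S,a),(D,b)):
        o,d=ray(C,*p); d/=np.linalg.norm(d); M=np.eye(3)-np.outer(d,d); A.append(M);B.append(M@o)
    return np.linalg.solve(sum(A),sum(B))
for n,C,h,t in(('sc',S,(387.1,320),(432.4,290.6)),('sd',D,(310.3,316.2),(358.6,337.2))):
    a,b=onz(C,*h,.004),onz(C,*t,.004); print(n,a.round(4),b.round(4),np.linalg.norm(a-b),np.degrees(np.arctan2(*(a-b)[[1,0]])))
cs=lambda x,y:(255+x*.33,230+(y-300)*.33); cd=lambda x,y:(250+(x-400)*.33,180+(y-300)*.33)
pts=dict(L=((82,329),(553,332)),R=((268,476),(497,478)),tip=((244,338),(602,411)),bend=((216,384),(565,430)),base=((193,405),(536,426)))
T={k:tri(cs(*v[0]),cd(*v[1])) for k,v in pts.items()}
for k,v in T.items(): print(k,v.round(4))
def W(p,q):
    x,y,a=p[:3]; c,s=np.cos(a),np.sin(a); return [x+c*q[0]-s*q[1],y+s*q[0]+c*q[1],q[2]]
def res(p):
    m=dict(L=(.006,-.1,.215),R=(.006,.1,.215),tip=(-.062,p[3],.230),bend=(-.032,p[3],.2))
    # which end is which decided by yaw sign
    r=[]
    for k,q in m.items():
        w=W(p,q); r+=list(np.subtract(proj(S,w),cs(*pts[k][0])))+list(np.subtract(proj(D,w),cd(*pts[k][1])))
    return r
L,Rr=T['L'],T['R']; d=Rr-L; a0=np.arctan2(-d[0],d[1]); m=(L+Rr)/2
s=least_squares(res,[m[0],m[1],a0,0],x_scale=[.01,.01,.01,.01]); print('rack',s.x.round(4),np.degrees(s.x[2]),np.round(s.fun,1))
print('tip',W(s.x,(-.062,s.x[3],.23)))
print('jar',onz(S,371,246,.065),onz(D,359,268,.065)); print('driver',onz(S,360,205,.015),onz(S,343,256,.005)); print('meter',onz(S,320,190,.04))
```

```text
sc [0.542  0.0725 0.004 ] [0.3954 0.0875 0.004 ] 0.14733699063768665 -5.815000714739911
sd [0.5402 0.0714 0.004 ] [0.3956 0.0869 0.004 ] 0.14546813796960317 -6.106538284641325
L [ 0.6667 -0.1775  0.2124]
R [0.642  0.0113 0.2188]
tip [ 0.5832 -0.0837  0.2302]
bend [ 0.6151 -0.0786  0.2001]
base [ 0.6407 -0.0752  0.1997]
rack [ 0.6478 -0.0846  0.133   0.01  ] 7.61825123956977 [-1.7 -2.4  0.4 -1.7  1.4  0.2 -0.8  3.2 -0.5 -0.2 -1.3  0.7 -0.1 -0.4
 -0.   0.2]
tip [np.float64(0.585061098673903), np.float64(-0.08293004592226595), 0.23]
jar [ 0.453174   -0.09013538  0.065     ] [ 0.45614177 -0.08941872  0.065     ]
driver [ 0.362872   -0.23010689  0.015     ] [ 0.50416312 -0.14012594  0.005     ]
meter [ 0.42659801 -0.32831912  0.04      ]
```

servo_tool(increments=[{"grip": 0,"roll": 6,"z": -10},{"roll": 6},{"roll": 6},{"roll": 6},{"roll": 0}], grip_force=20)

```text
invalid input at $.increments[0]: expected keys grip, x, y, z, roll
```

servo_tool(increments=[{"grip": 0,"x": 0,"y": 0,"z": 0,"roll": 6.3},{"grip": 0,"x": 0,"y": 0,"z": 0,"roll": 6.3},{"grip": 0,"x": 0,"y": 0,"z": 0,"roll": 6.3},{"grip": 0,"x": 0,"y": 0,"z": 0,"roll": 6.3},{"grip": 0,"x": 0,"y": 0,"z": 0,"roll": 0}], grip_force=20)

```text
clock: 0.57
tcp_pos: [0.191, -0.5421, 0.2083]
orientation: [-0.0, 0.999, -0.052, -0.0]
wrist_force: [0.3, 0.6, -0.5]
finger_gap: 0.0854
grip_force: 0.0
```

servo_tool(increments=[{"grip": 0,"x": 16.5,"y": -38,"z": 0,"roll": 0},{"grip": 0,"x": 16.5,"y": -38,"z": 0,"roll": 0},{"grip": 0,"x": 16.5,"y": -38,"z": 0,"roll": 0},{"grip": 0,"x": 16.5,"y": -38,"z": 0,"roll": 0},{"grip": 0,"x": 16.5,"y": -38,"z": 0,"roll": 0}])

```text
clock: 0.98
tcp_pos: [0.2927, -0.3599, 0.2084]
orientation: [-0.0, 0.999, -0.049, 0.0]
wrist_force: [1.0, -0.2, 0.3]
finger_gap: 0.0852
grip_force: 0.0
```

servo_tool(increments=[{"grip": 0,"x": 16.5,"y": -38,"z": 0,"roll": 0},{"grip": 0,"x": 16.5,"y": -38,"z": 0,"roll": 0},{"grip": 0,"x": 16.5,"y": -38,"z": 0,"roll": 0},{"grip": 0,"x": 16.5,"y": -38,"z": 0,"roll": 0},{"grip": 0,"x": 16.5,"y": -38,"z": 0,"roll": 0}])

```text
clock: 1.4
tcp_pos: [0.394, -0.179, 0.2087]
orientation: [0.0, 0.999, -0.049, 0.0]
wrist_force: [1.3, -0.7, 0.6]
finger_gap: 0.0856
grip_force: 0.0
```

servo_tool(increments=[{"grip": 0,"x": 16.5,"y": -38,"z": 0,"roll": 0},{"grip": 0,"x": 16.5,"y": -38,"z": 0,"roll": 0},{"grip": 0,"x": 16.5,"y": -38,"z": 0,"roll": 0},{"grip": 0,"x": 16.5,"y": -38,"z": 0,"roll": 0},{"grip": 0,"x": 16.5,"y": -38,"z": 0,"roll": 0}])

```text
clock: 1.82
tcp_pos: [0.4953, 0.0019, 0.2086]
orientation: [0.0, 0.999, -0.049, 0.0]
wrist_force: [0.6, -1.1, -0.7]
finger_gap: 0.0852
grip_force: 0.0
```

servo_tool(increments=[{"grip": 0,"x": 16.5,"y": -38,"z": 0,"roll": 0},{"grip": 0,"x": 16.5,"y": -38,"z": 0,"roll": 0},{"grip": 0,"x": 0,"y": 0,"z": 0,"roll": 0},{"grip": 0,"x": 0,"y": 0,"z": 0,"roll": 0}])

```text
clock: 2.15
tcp_pos: [0.5336, 0.0506, 0.208]
orientation: [-0.009, 0.999, -0.031, -0.0]
wrist_force: [-0.5, -0.5, -0.5]
finger_gap: 0.0853
grip_force: 0.0
```

Run:
```python
from h import *
s=env.get_state();print(s['tcp_pos'],s['orientation'],s['clock'])
C=cam('wrist'); im=save('wrist','w1.png'); np.save('w1.npy',np.array([0])); 
import pickle; pickle.dump(C,open('w1.pkl','wb'))
print(proj(C,[.541,.072,.004]), -C[4].T@C[5])
```

```text
[0.53363134 0.05062981 0.20804399] [-8.90535268e-03  9.99470864e-01 -3.12820300e-02 -3.47244454e-04] 2.15
(np.float64(304.1716030278222), np.float64(201.34442830750362)) [0.60328266 0.04341628 0.37356224]
```

View pics/w1.png

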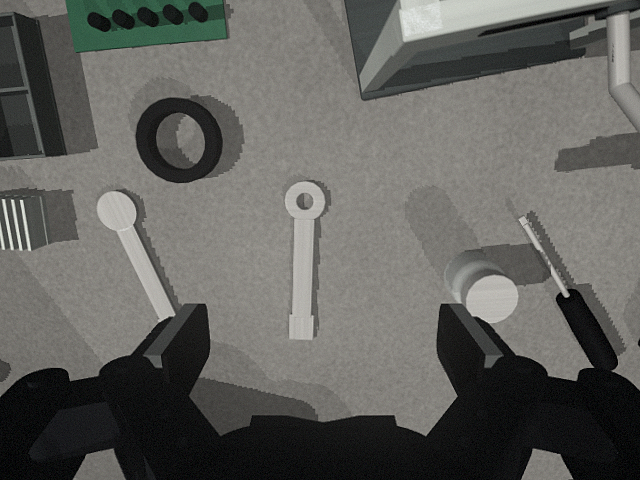

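The wrist view shows the opener's eye at (305,201), against a predicted (304,201), so the fit is good. The hook is at the upper right. The TCP stopped slightly short and tilted, so I'll check the joints.

Run:
```python
from h import *
s=env.get_state();print(s['joint_pos'].round(3),s['qvel'].round(3))
C=cam('wrist');print('eye',onz(C,305,201,.005),'tail',onz(C,301,339,.004))
```

```text
[-0.068  0.236 -0.059  1.278  0.018  3.139] [-0.024 -0.021 -0.018  0.004 -0.001  0.009]
eye [0.54073455 0.07022944 0.005     ] tail [0.39149672 0.08639245 0.004     ]
```

servo_tool(increments=[{"grip": 0,"x": 0,"y": 0,"z": 0,"roll": 0},{"grip": 0,"x": 0,"y": 0,"z": 0,"roll": 0},{"grip": 0,"x": 0,"y": 0,"z": 0,"roll": 0}])

```text
clock: 2.45
tcp_pos: [0.5329, 0.0487, 0.2089]
orientation: [-0.009, 0.999, -0.034, 0.0]
wrist_force: [0.6, 0.1, -0.8]
finger_gap: 0.0858
grip_force: 0.0
```

servo_tool(increments=[{"grip": 0,"x": 0,"y": 0,"z": 0,"roll": -7.1},{"grip": 0,"x": 0,"y": 0,"z": 0,"roll": -7.1},{"grip": 0,"x": 0,"y": 0,"z": 0,"roll": -7.1},{"grip": 0,"x": 0,"y": 0,"z": 0,"roll": -7.1},{"grip": 0,"x": 0,"y": 0,"z": 0,"roll": -7.1}])

```text
clock: 2.87
tcp_pos: [0.5331, 0.0488, 0.209]
orientation: [-0.008, 0.961, 0.275, 0.003]
wrist_force: [0.2, 0.7, 0.3]
finger_gap: 0.0857
grip_force: 0.0
```

servo_tool(increments=[{"grip": 0,"x": 0,"y": 0,"z": 0,"roll": -7.1},{"grip": 0,"x": 0,"y": 0,"z": 0,"roll": -7.1},{"grip": 0,"x": 0,"y": 0,"z": 0,"roll": -7.1},{"grip": 0,"x": 0,"y": 0,"z": 0,"roll": -7.1},{"grip": 0,"x": 0,"y": 0,"z": 0,"roll": -7.1}])

```text
clock: 3.28
tcp_pos: [0.5331, 0.0489, 0.209]
orientation: [-0.007, 0.832, 0.555, 0.006]
wrist_force: [-0.2, -0.7, -0.7]
finger_gap: 0.0856
grip_force: 0.0
```

servo_tool(increments=[{"grip": 0,"x": 0,"y": 0,"z": 0,"roll": -7.1},{"grip": 0,"x": 0,"y": 0,"z": 0,"roll": -7.1},{"grip": 0,"x": 0,"y": 0,"z": 0,"roll": -7.1},{"grip": 0,"x": 0,"y": 0,"z": 0,"roll": -7.1},{"grip": 0,"x": 0,"y": 0,"z": 0,"roll": -7.1}])

```text
clock: 3.7
tcp_pos: [0.5331, 0.0489, 0.209]
orientation: [-0.005, 0.623, 0.782, 0.007]
wrist_force: [0.2, 0.2, -0.1]
finger_gap: 0.0856
grip_force: 0.0
```

servo_tool(increments=[{"grip": 0,"x": 0,"y": 0,"z": 0,"roll": -7.1},{"grip": 0,"x": 0,"y": 0,"z": 0,"roll": -7.1},{"grip": 0,"x": 0,"y": 0,"z": 0,"roll": -7.1},{"grip": 0,"x": 0,"y": 0,"z": 0,"roll": -7.1},{"grip": 0,"x": 0,"y": 0,"z": 0,"roll": -7.1}])

```text
clock: 4.12
tcp_pos: [0.5331, 0.0489, 0.209]
orientation: [-0.003, 0.355, 0.935, 0.009]
wrist_force: [0.0, 0.7, -0.1]
finger_gap: 0.0854
grip_force: 0.0
```

servo_tool(increments=[{"grip": 0,"x": 0,"y": 0,"z": 0,"roll": -7.1},{"grip": 0,"x": 0,"y": 0,"z": 0,"roll": -7.1},{"grip": 0,"x": 0,"y": 0,"z": 0,"roll": -7.1},{"grip": 0,"x": 0,"y": 0,"z": 0,"roll": -7.1},{"grip": 0,"x": 0,"y": 0,"z": 0,"roll": -7.1}])

```text
clock: 4.53
tcp_pos: [0.5331, 0.0489, 0.209]
orientation: [0.0, 0.053, 0.999, 0.009]
wrist_force: [-0.2, -0.5, -1.3]
finger_gap: 0.0855
grip_force: 0.0
```

servo_tool(increments=[{"grip": 0,"x": 0,"y": 0,"z": 0,"roll": 0},{"grip": 0,"x": 0,"y": 0,"z": 0,"roll": 0},{"grip": 0,"x": 0,"y": 0,"z": 0,"roll": 0}])

```text
clock: 4.78
tcp_pos: [0.5333, 0.0493, 0.2089]
orientation: [0.0, 0.057, 0.998, 0.009]
wrist_force: [0.0, -0.2, -0.3]
finger_gap: 0.0854
grip_force: 0.0
```

```bash
cat >> h.py <<'E'
def to(P,yaw=None):
    "tool-frame shift (mm) to world point P and roll (deg) to tool-x heading yaw"
    s=env.get_state(); q=s['orientation']; M=R.from_quat([q[1],q[2],q[3],q[0]]).as_matrix()
    a=np.degrees(np.arctan2(M[1,0],M[0,0]))
    print('tcp',s['tcp_pos'].round(4),'yaw',a.round(2),'tilt',(M[:2,2]*57.3).round(2),'j',s['joint_pos'].round(2),'t',s['clock'])
    print('shift mm',(M.T@(np.array(P)-s['tcp_pos'])*1000).round(1),'roll',None if yaw is None else round((a-yaw+180)%360-180,2))
E
python3 -c "
from h import *
to([.5407,.0705,.06],173.8)"
```

```text
tcp [0.5333 0.0493 0.2089] yaw 173.45 tilt [0.07 1.03] j [-0.07  0.23 -0.06  1.28  0.02  0.05] t 4.7833
shift mm [ -5.   19.2 149.2] roll -0.35
```

servo_tool(increments=[{"grip": 0.2,"x": -2.5,"y": 9.6,"z": 38,"roll": -0.35},{"grip": 0.3,"x": -2.5,"y": 9.6,"z": 38,"roll": 0},{"grip": 0.42,"x": 0,"y": 0,"z": 38,"roll": 0},{"grip": 0.42,"x": 0,"y": 0,"z": 35,"roll": 0},{"grip": 0.42,"x": 0,"y": 0,"z": 10,"roll": 0}])

```text
clock: 5.2
tcp_pos: [0.5364, 0.0713, 0.0449]
orientation: [-0.004, 0.053, 0.999, 0.009]
wrist_force: [-1.5, 0.0, -0.6]
finger_gap: 0.0495
grip_force: 0.0
```

servo_tool(increments=[{"grip": 0.42,"x": 0,"y": 0,"z": 10,"roll": 0},{"grip": 0.42,"x": 0,"y": 0,"z": 10,"roll": 0},{"grip": 0.42,"x": 0,"y": 0,"z": 0,"roll": 0},{"grip": 0.42,"x": 0,"y": 0,"z": 0,"roll": 0}])

```text
clock: 5.53
tcp_pos: [0.5417, 0.0713, 0.0312]
orientation: [0.001, 0.053, 0.999, 0.009]
wrist_force: [0.2, -0.3, 0.6]
finger_gap: 0.0496
grip_force: 0.0
```

```bash
python3 -c "
from h import *
to([.5407,.0705,0],173.8); im=save('wrist','w2.png'); C=cam('wrist'); print('eye expected',proj(C,[.5407,.0705,.005]))"
```

```text
tcp [0.5417 0.0713 0.0312] yaw 173.98 tilt [0.17 1.03] j [-0.03  0.37 -0.33  0.87  0.02  0.08] t 5.5333
shift mm [ 1.  -1.5 31.2] roll 0.18
eye expected (np.float64(319.9385337932212), np.float64(265.0284080850976))
```

View pics/w2.png

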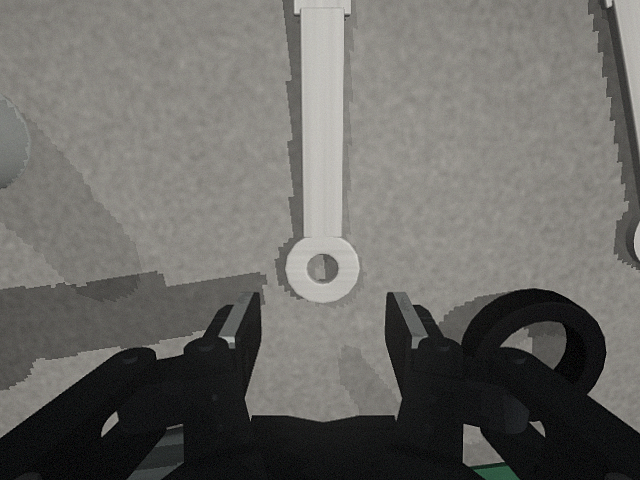

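The wrist view shows the eye at (323,267), straddled by the fingers, with the shank vertical in the image, so the alignment is good. Descending.

servo_tool(increments=[{"grip": 0.42,"x": 0,"y": 0.5,"z": 15,"roll": 0},{"grip": 0.42,"x": 0,"y": 0,"z": 14,"roll": 0},{"grip": 0.42,"x": 0,"y": 0,"z": 0,"roll": 0},{"grip": 0.42,"x": 0,"y": 0,"z": 0,"roll": 0}])

```text
clock: 5.92
tcp_pos: [0.541, 0.0725, 0.0019]
orientation: [0.0, 0.052, 0.999, 0.009]
wrist_force: [0.1, -0.1, -0.1]
finger_gap: 0.0493
grip_force: 0.0
```

servo_tool(increments=[{"grip": 0.42,"x": 0,"y": 0,"z": 2,"roll": 0},{"grip": 0.42,"x": 0,"y": 0,"z": 0,"roll": 0}])

```text
clock: 6.08
tcp_pos: [0.5417, 0.0725, 0.0002]
orientation: [0.001, 0.052, 0.999, 0.009]
wrist_force: [0.2, -0.9, -0.5]
finger_gap: 0.0497
grip_force: 0.0
```

servo_tool(increments=[{"grip": 0.42,"x": 0,"y": 0,"z": 2,"roll": 0},{"grip": 0.42,"x": 0,"y": 0,"z": 0,"roll": 0}])

```text
clock: 6.25
tcp_pos: [0.5411, 0.0726, -0.0025]
orientation: [0.0, 0.052, 0.999, 0.009]
wrist_force: [-0.5, -0.2, -0.5]
finger_gap: 0.0496
grip_force: 0.0
```

servo_tool(increments=[{"grip": 0.42,"x": 0,"y": 0,"z": 1,"roll": 0},{"grip": 0.6,"x": 0,"y": 0,"z": 0,"roll": 0},{"grip": 0.6,"x": 0,"y": 0,"z": 0,"roll": 0},{"grip": 0.8,"x": 0,"y": 0,"z": 0,"roll": 0},{"grip": 0.8,"x": 0,"y": 0,"z": 0,"roll": 0}], grip_force=20)

```text
clock: 6.67
tcp_pos: [0.5408, 0.0726, -0.0039]
orientation: [0.0, 0.052, 0.999, 0.009]
wrist_force: [0.5, -0.2, 0.4]
finger_gap: 0.0169
grip_force: 0.0
```

```bash
python3 -c "
from h import *
to([.5407,.0705,0],173.8); im=save('wrist','w3.png'); save('side','s3.png')"
```

```text
tcp [ 0.5408  0.0726 -0.0039] yaw 174.01 tilt [0.06 1.04] j [-0.02  0.41 -0.37  0.79  0.02  0.08] t 6.6667
shift mm [-0.2 -2.  -3.9] roll 0.21
```

View pics/w3.png

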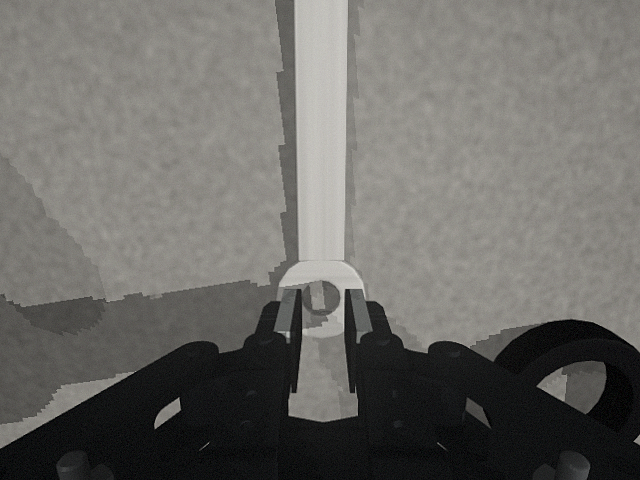

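The fingers closed over the top of the head (head rim at row 265, eye at (321,296)), because the tips sit further back at this opening. I'll reopen and go lower, feeling for the bench.

servo_tool(increments=[{"grip": 0.42,"x": 0,"y": 0,"z": 0,"roll": 0},{"grip": 0.42,"x": 0,"y": 0,"z": 0,"roll": 0},{"grip": 0.42,"x": 0,"y": 0,"z": 0,"roll": 0},{"grip": 0.42,"x": 0,"y": 0,"z": 3,"roll": 0},{"grip": 0.42,"x": 0,"y": 0,"z": 0,"roll": 0}])

```text
clock: 7.18
tcp_pos: [0.5405, 0.0726, -0.0074]
orientation: [-0.0, 0.052, 0.999, 0.009]
wrist_force: [-0.1, 0.2, -1.0]
finger_gap: 0.0497
grip_force: 0.0
```

servo_tool(increments=[{"grip": 0.42,"x": 0,"y": 0,"z": 1.5,"roll": 0},{"grip": 0.42,"x": 0,"y": 0,"z": 0,"roll": 0}])

```text
clock: 7.35
tcp_pos: [0.5405, 0.0727, -0.0087]
orientation: [-0.0, 0.052, 0.999, 0.009]
wrist_force: [-0.5, -0.1, 0.6]
finger_gap: 0.0497
grip_force: 0.0
```

servo_tool(increments=[{"grip": 0.42,"x": 0,"y": 0,"z": 1,"roll": 0},{"grip": 0.42,"x": 0,"y": 0,"z": 0,"roll": 0}])

```text
clock: 7.52
tcp_pos: [0.5407, 0.0727, -0.0096]
orientation: [-0.0, 0.052, 0.999, 0.009]
wrist_force: [-0.6, 0.6, 0.1]
finger_gap: 0.0495
grip_force: 0.0
```

servo_tool(increments=[{"grip": 0.42,"x": 0,"y": 0,"z": 1,"roll": 0},{"grip": 0.42,"x": 0,"y": 0,"z": 0,"roll": 0}])

```text
clock: 7.68
tcp_pos: [0.5407, 0.0727, -0.0106]
orientation: [-0.0, 0.052, 0.999, 0.009]
wrist_force: [0.3, 0.9, 0.2]
finger_gap: 0.0499
grip_force: 0.0
```

servo_tool(increments=[{"grip": 0.5,"x": 0,"y": 0,"z": 0,"roll": 0},{"grip": 0.6,"x": 0,"y": 0,"z": 0,"roll": 0},{"grip": 0.6,"x": 0,"y": 0,"z": 0,"roll": 0}])

```text
clock: 7.93
tcp_pos: [0.5408, 0.0727, -0.0104]
orientation: [0.0, 0.052, 0.999, 0.009]
wrist_force: [0.3, -0.2, 0.7]
finger_gap: 0.0341
grip_force: 0.0
```

servo_tool(increments=[{"grip": 0.7,"x": 0,"y": 0,"z": 0,"roll": 0},{"grip": 0.7,"x": 0,"y": 0,"z": 0,"roll": 0},{"grip": 0.7,"x": 0,"y": 0,"z": 0,"roll": 0}])

```text
clock: 8.18
tcp_pos: [0.5408, 0.0727, -0.0104]
orientation: [0.0, 0.052, 0.999, 0.009]
wrist_force: [-0.2, -0.2, -0.6]
finger_gap: 0.0256
grip_force: 0.0
```

```bash
python3 -c "
from h import *
to([.5407,.0705,0],173.8); a=save('wrist','w4.png'); b=save('side','s4.png')
C=cam('wrist');D=cam('side'); print(proj(C,[.541,.072,.003]),proj(D,[.541,.072,.003]))
f=lambda im,x,y:cv2.resize(im[y:y+150,x:x+200],(400,300),interpolation=cv2.INTER_CUBIC)
cv2.imwrite('pics/c4.png',np.hstack([cv2.resize(a[180:420,160:480],(400,300)),cv2.resize(b[270:360,250:370],(400,300),interpolation=cv2.INTER_CUBIC)])[:,:,::-1])"
```

```text
tcp [ 0.5408  0.0727 -0.0104] yaw 174.01 tilt [0.07 1.04] j [-0.02  0.42 -0.37  0.78  0.02  0.08] t 8.1833
shift mm [ -0.1  -2.  -10.4] roll 0.21
(np.float64(321.66782705247545), np.float64(299.2295756518054)) (np.float64(309.9475267696548), np.float64(316.4837665073607))
```

View pics/c4.png

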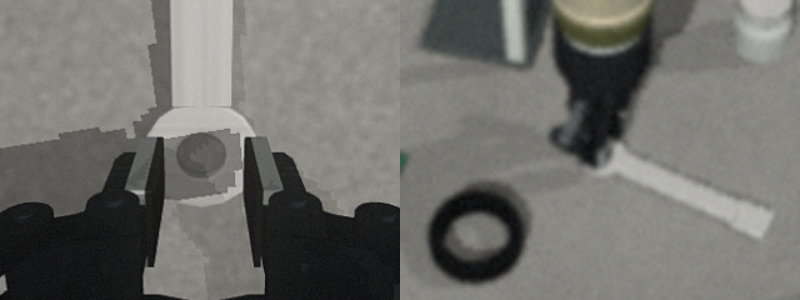

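The pads are still above the head, overlapping its rim from the wrist view. I'll reopen and go down until I feel the bench.

servo_tool(increments=[{"grip": 0.42,"x": 0,"y": 0,"z": 0,"roll": 0},{"grip": 0.42,"x": 0,"y": 0,"z": 0,"roll": 0},{"grip": 0.42,"x": 0,"y": 0,"z": 0,"roll": 0},{"grip": 0.42,"x": 0,"y": 0,"z": 2,"roll": 0},{"grip": 0.42,"x": 0,"y": 0,"z": 0,"roll": 0}])

```text
clock: 8.7
tcp_pos: [0.5406, 0.0728, -0.0127]
orientation: [-0.0, 0.052, 0.999, 0.009]
wrist_force: [-0.1, -0.0, 0.1]
finger_gap: 0.0495
grip_force: 0.0
```

servo_tool(increments=[{"grip": 0.42,"x": 0,"y": 0,"z": 2,"roll": 0},{"grip": 0.42,"x": 0,"y": 0,"z": 0,"roll": 0}])

```text
clock: 8.87
tcp_pos: [0.5405, 0.0728, -0.0148]
orientation: [-0.0, 0.052, 0.999, 0.009]
wrist_force: [-0.1, 1.2, -0.1]
finger_gap: 0.0498
grip_force: 0.0
```

servo_tool(increments=[{"grip": 0.42,"x": 0,"y": 0,"z": 2,"roll": 0},{"grip": 0.42,"x": 0,"y": 0,"z": 0,"roll": 0}])

```text
clock: 9.03
tcp_pos: [0.5405, 0.0728, -0.0168]
orientation: [-0.0, 0.052, 0.999, 0.009]
wrist_force: [-0.3, 0.9, -0.6]
finger_gap: 0.0493
grip_force: 0.0
```

servo_tool(increments=[{"grip": 0.42,"x": 0,"y": 0,"z": 2,"roll": 0},{"grip": 0.42,"x": 0,"y": 0,"z": 0,"roll": 0}])

```text
clock: 9.2
tcp_pos: [0.5406, 0.0729, -0.0187]
orientation: [-0.0, 0.052, 0.999, 0.009]
wrist_force: [-0.8, 0.5, -0.0]
finger_gap: 0.0495
grip_force: 0.0
```

servo_tool(increments=[{"grip": 0.42,"x": 0,"y": 0,"z": 1.5,"roll": 0},{"grip": 0.42,"x": 0,"y": 0,"z": 0,"roll": 0}])

```text
clock: 9.37
tcp_pos: [0.5407, 0.0729, -0.0201]
orientation: [-0.0, 0.052, 0.999, 0.009]
wrist_force: [-0.1, -0.1, -0.7]
finger_gap: 0.0495
grip_force: 0.0
```

```bash
python3 -c "
from h import *
to([.5407,.0705,0],173.8); a=save('wrist','w5.png'); C=cam('wrist'); print(C[:3], (-C[4].T@C[5])-env.get_state()['tcp_pos'], C[4])
s=env.get_state(); print(proj(C,s['tcp_pos']))
for g in(.025,-.025): print(proj(C,s['tcp_pos']+[0,g,.008]))
b=cv2.GaussianBlur(cv2.cvtColor(a,cv2.COLOR_RGB2GRAY),(3,3),0)
for v in range(250,345,8): print(v,' '.join('%3d'%x for x in b[v,200:450:8]))"
```

```text
tcp [ 0.5407  0.0729 -0.0201] yaw 174.01 tilt [0.04 1.04] j [-0.02  0.43 -0.38  0.75  0.02  0.08] t 9.3667
shift mm [ -0.3  -2.  -20.2] roll 0.21
(np.float64(386.0228287081679), 322.7800290174521, 242.2881634032438) [-0.06752743  0.00421378  0.16568186] [[ 0.10549041  0.9942575   0.01799414]
 [ 0.95713379 -0.10642694  0.26938487]
 [ 0.26975299 -0.01119472 -0.96286448]]
(np.float64(322.6771970999097), np.float64(286.6648286308955))
(np.float64(379.4284185488226), np.float64(287.563882262229))
(np.float64(266.7713062427677), np.float64(299.4391061284814))
250 130 135 138 134 134 132 135 130 141 142  98  97 160 173 183 180 180 179 183 129 140 140 138 141 143 140 132 135 137 139 139 143
258 133 139 137 136 135 133 136 135 137 140 120  96 152 173 181 179 180 180 182 133 140 141 136 138 134 132 132 136 132 136 137 134
266 134 134 135 136 132 139 134 138 136 137 142  97 148 172 182 178 179 179 183 123 142 136 135 141 131 139 141 140 137 140 135 131
274 133 132 142 136 139 137 131 136 139 135 110  96 118 159 174 177 177 166 157 130 144 136 134 139 135 137 131 129 142 143 141 136
282 135 135 
[... 343 characters left out ...]
  92  92  36  85 104 137 129 130 131 140
306  88  89  91  52  42  93  40  36  76  79 165 129 119  81  81  82  93  94 122 119 119  95  97 132  31  98  95  31 135 130 131 137
314  87  88  40  30  91  93  31  33  77  91 122 120 119  78  97  93  95  88 121 118 116 113  95 130  32  32  94  86  35 136 132 136
322  85  91  31  50  90  63  31  29  80  75 100 120 118  71  92  94  94  87 119 117 117  86  87 124  31  30  93  93  37  36 137 137
330  85  25  26  90  78  26  26  22  76  76  98 100 118 118  90  88  99 123 116 115 116  78 115  98  29  29  36  93  89  29  80 132
338  31  27  25 135 162  30  26  23  75  76  85  99 100 117 117 119 119 116 116 116 113 117 129 111  31  27  33 129  48  31  27  62
```

servo_tool(increments=[{"grip": 0.42,"x": 0,"y": 0,"z": 3,"roll": 0},{"grip": 0.42,"x": 0,"y": 0,"z": 0,"roll": 0}])

```text
clock: 9.58
tcp_pos: [0.5405, 0.073, -0.0233]
orientation: [-0.0, 0.052, 0.999, 0.009]
wrist_force: [-0.3, -0.5, 0.5]
finger_gap: 0.0493
grip_force: 0.0
```

servo_tool(increments=[{"grip": 0.42,"x": 0,"y": 0,"z": 2,"roll": 0},{"grip": 0.42,"x": 0,"y": 0,"z": 0,"roll": 0}])

```text
clock: 9.75
tcp_pos: [0.5409, 0.073, -0.025]
orientation: [0.0, 0.052, 0.999, 0.009]
wrist_force: [0.6, -0.4, 0.9]
finger_gap: 0.0496
grip_force: 0.0
```

servo_tool(increments=[{"grip": 0.5,"x": 0,"y": 0,"z": 0,"roll": 0},{"grip": 0.58,"x": 0,"y": 0,"z": 0,"roll": 0},{"grip": 0.58,"x": 0,"y": 0,"z": 0,"roll": 0}])

```text
clock: 10.0
tcp_pos: [0.5415, 0.071, -0.0237]
orientation: [0.001, 0.053, 0.999, 0.007]
wrist_force: [-1.5, -5.8, 8.5]
finger_gap: 0.0392
grip_force: 21.0
```

Gripped: gap 39 mm, 21 N. The tips touch the bench at TCP z = -24 mm, so I take the eye height as TCP z + 27 mm. Next I lift, leaving the tail to pivot down.

servo_tool(increments=[{"grip": 0.7,"x": 1,"y": 0,"z": -13,"roll": 0},{"grip": 0.7,"x": 1,"y": 0,"z": -13,"roll": 0},{"grip": 0.7,"x": 3,"y": 0,"z": -13,"roll": 0},{"grip": 0.7,"x": 5,"y": 0,"z": -13,"roll": 0},{"grip": 0.7,"x": 0,"y": 0,"z": 0,"roll": 0}], grip_force=20)

```text
clock: 10.42
tcp_pos: [0.5315, 0.0731, 0.0291]
orientation: [0.001, 0.052, 0.999, 0.009]
wrist_force: [0.2, -0.3, -1.8]
finger_gap: 0.0385
grip_force: 20.4
```

```bash
python3 -c "
from h import *
to([.5407,.0705,0],187.6); a=save('wrist','w6.png'); b=save('side','s6.png');save('scene','sc6.png')
cv2.imwrite('pics/c6.png',np.hstack([cv2.resize(a,(400,300)),cv2.resize(b[225:360,230:410],(400,300),interpolation=cv2.INTER_CUBIC)])[:,:,::-1])"
```

```text
tcp [0.5315 0.0731 0.0291] yaw 174.02 tilt [0.2  1.03] j [-0.02  0.36 -0.35  0.85  0.02  0.08] t 10.4167
shift mm [-9.4 -2.2 29. ] roll -13.58
```

View pics/c6.png

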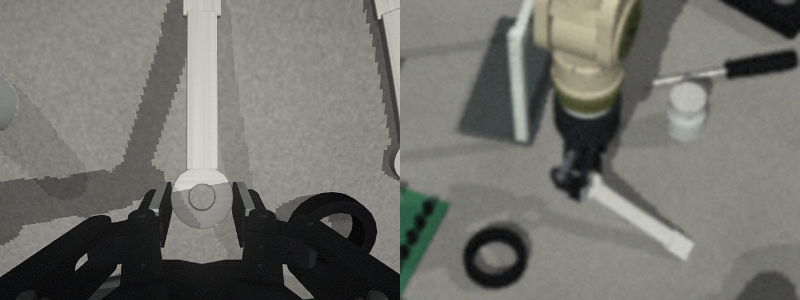

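```bash
python3 -c "
from h import *
D=cam('side')
for z in(.002,.03,.056): p=onz(D,360.5,337.5,z); print(z,p.round(4),np.hypot(*(p[:2]-[.5315,.0731])))
C=cam('wrist')
for z in(.05,.056,.06): print(onz(C,201*1.6,196*1.6,z).round(4))
for z1,z2 in((.016,.016),(.056,.056)): print([np.round(proj(C,[.5315-x*.9945,.0731+x*.105,z1]),0) for x in (.017,.123)])
"
```

```text
0.002 [0.3907 0.0848 0.002 ] 0.14124236511812982
0.03 [0.3874 0.1009 0.03  ] 0.14671634083739493
0.056 [0.3844 0.1159 0.056 ] 0.15321148922743114
[0.5327 0.072  0.05  ]
[0.5298 0.0722 0.056 ]
[0.5278 0.0724 0.06  ]
[array([323., 246.]), array([322.,  -3.])]
[array([324., 276.]), array([325., -47.])]
```

The tail is on the bench (the side view fits z≈0 at 141 mm), so the bar pivots in the grip. I'll continue to about 25° from vertical, then tighten.

servo_tool(increments=[{"grip": 0.7,"x": 5,"y": 0,"z": -16,"roll": 0},{"grip": 0.7,"x": 8,"y": 0,"z": -16,"roll": 0},{"grip": 0.7,"x": 11,"y": 0,"z": -16,"roll": 0},{"grip": 0.7,"x": 16,"y": 0,"z": -16,"roll": 0},{"grip": 0.7,"x": 23,"y": 0,"z": -16,"roll": 0}])

```text
clock: 10.98
tcp_pos: [0.4685, 0.078, 0.1066]
orientation: [-0.0, 0.052, 0.999, 0.009]
wrist_force: [0.7, 0.3, -0.9]
finger_gap: 0.0387
grip_force: 20.7
```

servo_tool(increments=[{"grip": 0.8,"x": 0,"y": 0,"z": 0,"roll": 0},{"grip": 0.8,"x": 0,"y": 0,"z": 0,"roll": 0},{"grip": 0.8,"x": 0,"y": 0,"z": 0,"roll": 0}], grip_force=70)

```text
clock: 11.23
tcp_pos: [0.4683, 0.0782, 0.1064]
orientation: [0.0, 0.052, 0.999, 0.009]
wrist_force: [0.1, -0.5, -1.2]
finger_gap: 0.0357
grip_force: 69.9
```

servo_tool(increments=[{"grip": 0.8,"x": 0,"y": 0,"z": -28,"roll": -3},{"grip": 0.8,"x": 0,"y": 0,"z": -28,"roll": -3},{"grip": 0.8,"x": 0,"y": 0,"z": -28,"roll": -3},{"grip": 0.8,"x": 0,"y": 0,"z": -28,"roll": -3},{"grip": 0.8,"x": 0,"y": 0,"z": 0,"roll": -1.6}])

```text
clock: 11.65
tcp_pos: [0.4715, 0.0759, 0.2233]
orientation: [0.005, -0.067, 0.998, 0.009]
wrist_force: [2.1, 0.0, -1.5]
finger_gap: 0.0354
grip_force: 70.4
```

```bash
python3 -c "
from h import *
to([.5407,.0705,0],187.6); a=save('wrist','w7.png'); b=save('side','s7.png');c=save('scene','sc7.png')
s=env.get_state(); e=s['tcp_pos']+[0,0,.027]; S,D=cam('scene'),cam('side'); print(proj(S,e),proj(D,e),proj(cam('wrist'),e))
f=lambda im,u,v:cv2.resize(im[int(v)-75:int(v)+75,int(u)-100:int(u)+100],(400,300),interpolation=cv2.INTER_CUBIC)
g=np.vstack([np.hstack([f(c,*proj(S,e)),f(b,*proj(D,e))]),np.hstack([cv2.resize(a,(400,300)),np.zeros((300,400,3),np.uint8)])])
cv2.imwrite('pics/c7.png',g[:,:,::-1])"
```

```text
tcp [0.4715 0.0759 0.2233] yaw -172.27 tilt [0.48 1.03] j [-0.02  0.11 -0.17  1.28  0.02 -0.16] t 11.65
shift mm [-65.4 -18.4 223.8] roll 0.13
(np.float64(421.20635504433017), np.float64(256.24877258260864)) (np.float64(337.1371764431742), np.float64(271.96882390543726)) (np.float64(324.40499870687785), np.float64(312.91377501202646))
```

View pics/c7.png

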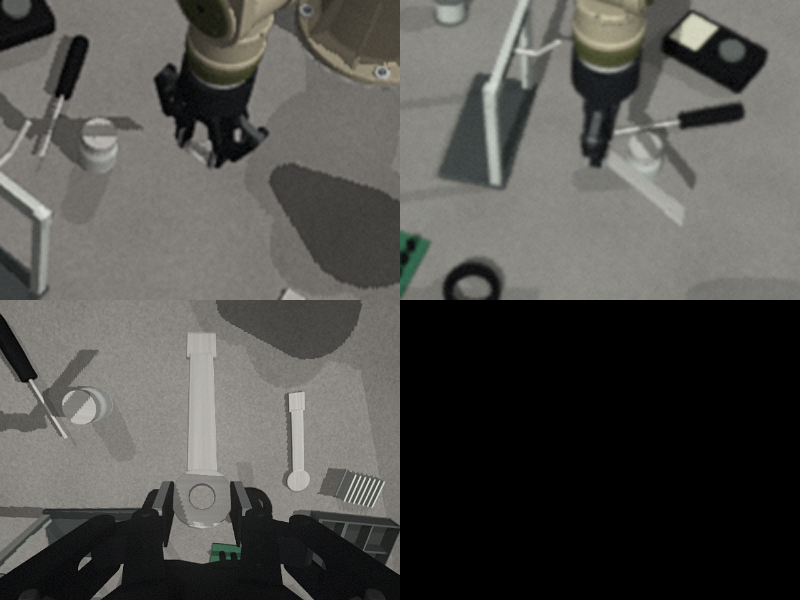

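```bash
python3 -c "
from h import *
s=env.get_state(); e=s['tcp_pos']+[0,0,.026]; D=cam('side');C=cam('wrist')
h=np.array([np.cos(np.radians(187.7)),np.sin(np.radians(187.7)),0])
for t in range(0,95,10):
    p=e+.15*(np.sin(np.radians(t))*h-[0,0,np.cos(np.radians(t))]); print(t,np.round(proj(C,p)),np.round(proj(D,p)))
r=[.6478,-.0846,.133]; c,n=np.cos(.133),np.sin(.133)
W=lambda x,y:np.array([.6478+c*x-n*y,-.0846+n*x+c*y])
print('tip',W(-.062,.010),'standoff',W(-.10,.010),'slot',W(0,.01))
to([*W(-.10,.010),.25-.026],187.6)
"
```

```text
0 [320. 225.] [335. 307.]
10 [320. 192.] [345. 309.]
20 [320. 158.] [355. 309.]
30 [320. 123.] [364. 309.]
40 [320.  86.] [373. 307.]
50 [320.  47.] [381. 304.]
60 [320.   6.] [388. 300.]
70 [321. -40.] [394. 296.]
80 [322. -89.] [398. 290.]
90 [ 323. -144.] [400. 284.]
tip [ 0.58502147 -0.08291003] standoff [ 0.54735706 -0.08794914] slot [ 0.64647392 -0.07468831]
tcp [0.4685 0.0761 0.2181] yaw -172.45 tilt [0.01 1.04] j [-0.02  0.11 -0.18  1.27  0.02 -0.15] t 11.8
shift mm [ -56.7 -172.8   -8.8] roll -0.05
```

The opener is held with its tail toward the robot, tilted about 48° from vertical. That is nearly square to the hook's 45° arm, which is good for threading. Next I refine the hook's position from the rod's brightness profiles in three stored images.

```bash
cat > fit.py <<'E'
from h import *
import pickle
from scipy.optimize import least_squares
from scipy.ndimage import map_coordinates
V=[('scene',cam('scene'),'scene.png'),('side',cam('side'),'side.png'),('w1',pickle.load(open('w1.pkl','rb')),'w1.png')]
V=[(n,C,cv2.imread('pics/'+f,0).astype(float)) for n,C,f in V]
pl=[np.array([x,0,.2]) for x in np.arange(-.029,-.009,.003)]+[np.array([-.032-t,0,.2+t]) for t in np.arange(.004,.029,.003)]
def W(p,q): c,s=np.cos(p[2]),np.sin(p[2]); return np.array([p[0]+c*q[0]-s*q[1],p[1]+s*q[0]+c*q[1],q[2]])
def meas(p,n,C,im):
    out=[]
    for q in pl:
        a=np.array(proj(C,W(p,q))); d=(np.array([-.001,0,0]) if q[0]>-.032 else np.array([-.001,0,.001]))
        b=np.array(proj(C,W(p,q+d))); t=(b-a)/np.linalg.norm(b-a); nn=np.array([-t[1],t[0]])
        if not(6<a[0]<632 and 6<a[1]<472): continue
        w=np.linalg.norm(np.array(proj(C,W(p,q+[0,.008,0])))-a); L=max(8,1.5*w)
        k=np.arange(-L,L+.1,.25); pr=map_coordinates(im,[a[1]+k*nn[1],a[0]+k*nn[0]],order=1,mode='nearest')
        g=pr-np.percentile(pr,50); m=np.clip(g-.5*g.max(),0,None)
        if g.max()<20: continue
        out.append((q,a,nn,(m*k).sum()/m.sum(),w))
    return out
for use in(['scene','side'],['w1'],['scene','side','w1']):
    p=np.array([.6465,-.0747,.133])
    for it in range(6):
        M=[(C,)+m for n,C,im in V if n in use for m in meas(p,n,C,im)]
        f=lambda x:[nn@(np.array(proj(C,W(x,q)))-a)-o for C,q,a,nn,o,w in M]+[(x[2]-.133)*20]
        s=least_squares(f,p,loss='soft_l1',x_scale=.01); p=s.x
    print(use,len(M),p.round(4),'tip',W(p,[-.062,0,.23]).round(4),'rms px',np.std(s.fun).round(2))
    for n,C,im in V:
        m=meas(p,n,C,im); print('  ',n,[round(x[3],1) for x in m], [round(m[0][4],1)] if m else '')
E
python3 fit.py
```

```text
['scene', 'side'] 32 [ 0.6485 -0.0755  0.1106] tip [ 0.5868 -0.0823  0.23  ] rms px 0.24
   scene [np.float64(0.0), np.float64(0.1), np.float64(0.1), np.float64(0.1), np.float64(0.1), np.float64(0.2), np.float64(0.2), np.float64(0.2), np.float64(0.2), np.float64(0.2), np.float64(0.2), np.float64(0.2), np.float64(0.3), np.float64(0.0), np.float64(0.0), np.float64(-0.0)] [np.float64(3.2)]
   side [np.float64(-0.6), np.float64(-0.5), np.float64(-0.1), np.float64(-0.3), np.float64(-0.4), np.float64(-0.4), np.float64(-0.4), np.float64(-0.2), np.float64(-0.1), np.float64(-0.1), np.float64(-0.1), np.float64(-0.1), np.float64(-0.1), np.float64(-0.1), np.float64(0.0), np.float64(-0.0)] [np.float64(2.3)]
   w1 [np.float64(-5.1), np.float64(-4.8), np.float64(-4.7), np.float64(-4.5), np.float64(-4.7), np.float64(-4.2), np.float64(-4.1), np.float64(-2.6), np.float64(-3.0)] [np.float64(18.8)]
['w1'] 8 [ 0.6472 -0.0772  0.1354] tip [ 0.5858 -0.0855  0.23  ] rms px 0.06
   scene [np.float64(0.9), np.float64(0.9), np.float64(0.9), np.float64(0.9), np.float64(0.9), np.float64(0.9), np.float64(0.9), np
[... 819 characters left out ...]
(0.9), np.float64(0.9), np.float64(0.9), np.float64(0.8), np.float64(0.9), np.float64(0.8), np.float64(0.8), np.float64(0.8), np.float64(0.7), np.float64(0.6), np.float64(0.6), np.float64(0.5)] [np.float64(3.2)]
   side [np.float64(-0.0), np.float64(-0.0), np.float64(0.0), np.float64(0.2), np.float64(0.2), np.float64(-0.0), np.float64(0.0), np.float64(-0.0), np.float64(0.1), np.float64(0.0), np.float64(0.1), np.float64(0.1), np.float64(0.0), np.float64(0.1), np.float64(0.1), np.float64(0.0)] [np.float64(2.3)]
   w1 [np.float64(-0.8), np.float64(-0.6), np.float64(-0.4), np.float64(-0.4), np.float64(-0.2), np.float64(0.1), np.float64(0.4), np.float64(-0.6), np.float64(-0.8)] [np.float64(18.8)]
```

```bash
cat >> h.py <<'E'
def RK(x,z,y=0,p=(.6475,-.0770,.12)):
    "TCP for eye at hook coords x,y (m), height z"
    c,s=np.cos(p[2]),np.sin(p[2]); return [p[0]+c*x-s*y,p[1]+s*x+c*y,z-.026]
E
python3 -c "
from h import *
to(RK(-.095,.263),186.9)"
```

```text
tcp [0.4685 0.0761 0.2181] yaw -172.45 tilt [0.01 1.04] j [-0.02  0.11 -0.18  1.27  0.02 -0.15] t 11.8
shift mm [ -62.4 -173.8  -21.8] roll 0.65
```

servo_tool(increments=[{"grip": 0.8,"x": -10,"y": -35,"z": -8,"roll": 0.65},{"grip": 0.8,"x": -12,"y": -35,"z": -7,"roll": 0},{"grip": 0.8,"x": -13,"y": -35,"z": -7,"roll": 0},{"grip": 0.8,"x": -13,"y": -35,"z": 0,"roll": 0},{"grip": 0.8,"x": -13,"y": -34,"z": 0,"roll": 0}])

```text
clock: 12.22
tcp_pos: [0.5503, -0.091, 0.2364]
orientation: [0.0, -0.06, 0.998, 0.009]
wrist_force: [0.5, 0.4, -1.0]
finger_gap: 0.0355
grip_force: 70.5
```

servo_tool(increments=[{"grip": 0.8,"x": 0,"y": 0,"z": 0,"roll": 0},{"grip": 0.8,"x": 0,"y": 0,"z": 0,"roll": 0},{"grip": 0.8,"x": 0,"y": 0,"z": 0,"roll": 0}])

```text
clock: 12.47
tcp_pos: [0.549, -0.0892, 0.2361]
orientation: [-0.001, -0.06, 0.998, 0.01]
wrist_force: [0.1, 0.6, -2.1]
finger_gap: 0.0357
grip_force: 70.6
```

```bash
python3 -c "
from h import *
a=save('wrist','w8.png'); b=save('side','s8.png');c=save('scene','sc8.png')
to(RK(-.092,.260),186.9)
s=env.get_state(); e=s['tcp_pos']+[0,0,.026]; S,D,C=cam('scene'),cam('side'),cam('wrist'); print(proj(S,e),proj(D,e),proj(C,e))
t=np.array(RK(-.062,.256)); print('tip',proj(S,t),proj(D,t),proj(C,t))
f=lambda im,u,v:cv2.resize(im[int(v)-45:int(v)+45,int(u)-60:int(u)+60],(400,300),interpolation=cv2.INTER_CUBIC)
u,v=proj(C,e)
g=np.vstack([np.hstack([f(c,*proj(S,e)),f(b,*proj(D,e))]),np.hstack([cv2.resize(a,(400,300)),f(a,u,v)])])
cv2.imwrite('pics/c8.png',g[:,:,::-1])"
```

```text
tcp [ 0.5492 -0.0882  0.2377] yaw -172.98 tilt [-0.01  1.07] j [-0.31  0.27  0.06  1.37  0.02 -0.44] t 12.6167
shift mm [-6.9 -0.8  3.7] roll 0.12
(np.float64(345.62635752820114), np.float64(224.3209575404522)) (np.float64(329.13852962056285), np.float64(210.67981110916406)) (np.float64(324.3673987760472), np.float64(311.7505793008812))
tip (np.float64(334.27384066319195), np.float64(242.09148020343136)) (np.float64(315.24141508849834), np.float64(216.8604317720293)) (np.float64(321.34716413959023), np.float64(348.44866111506917))
```

servo_tool(increments=[{"grip": 0.8,"x": -10,"y": -0.8,"z": 8.5,"roll": 0},{"grip": 0.8,"x": -10,"y": 0,"z": 8.5,"roll": 0},{"grip": 0.8,"x": -9,"y": 0,"z": 9,"roll": 0},{"grip": 0.8,"x": 0,"y": 0,"z": 0,"roll": 0},{"grip": 0.8,"x": 0,"y": 0,"z": 0,"roll": 0}])

```text
clock: 13.03
tcp_pos: [0.5787, -0.0855, 0.2107]
orientation: [-0.0, -0.061, 0.998, 0.009]
wrist_force: [0.1, -0.1, -1.5]
finger_gap: 0.0354
grip_force: 70.6
```

```bash
python3 -c "
from h import *
to(RK(-.070,.238),186.9)
a=save('wrist','w9.png'); b=save('side','s9.png');c=save('scene','sc9.png')
s=env.get_state(); e=s['tcp_pos']+[0,0,.026]; S,D,C=cam('scene'),cam('side'),cam('wrist'); print(proj(S,e),proj(D,e),proj(C,e))
t=np.array(RK(-.062,.256)); print('tip',proj(S,t),proj(D,t),proj(C,t))
f=lambda im,u,v:cv2.resize(im[int(v)-45:int(v)+45,int(u)-60:int(u)+60],(400,300),interpolation=cv2.INTER_CUBIC)
u,v=proj(C,e)
g=np.vstack([np.hstack([f(c,*proj(S,e)),f(b,*proj(D,e))]),np.hstack([cv2.resize(a,(400,300)),f(a,u,v)])])
cv2.imwrite('pics/c9.png',g[:,:,::-1])"
```

```text
tcp [ 0.5787 -0.0855  0.2107] yaw -172.98 tilt [-0.1   1.08] j [-0.29  0.34  0.08  1.33  0.02 -0.42] t 13.0333
shift mm [ 0.7  0.2 -1.3] roll 0.12
(np.float64(336.24048360994107), np.float64(237.97556145667585)) (np.float64(318.0437628046342), np.float64(214.97695965627378)) (np.float64(324.32455161731457), np.float64(311.80836922545103))
tip (np.float64(334.27384066319195), np.float64(242.09148020343136)) (np.float64(315.24141508849834), np.float64(216.8604317720293)) (np.float64(325.62888109930424), np.float64(318.7910667204329))
```

View pics/c9.png

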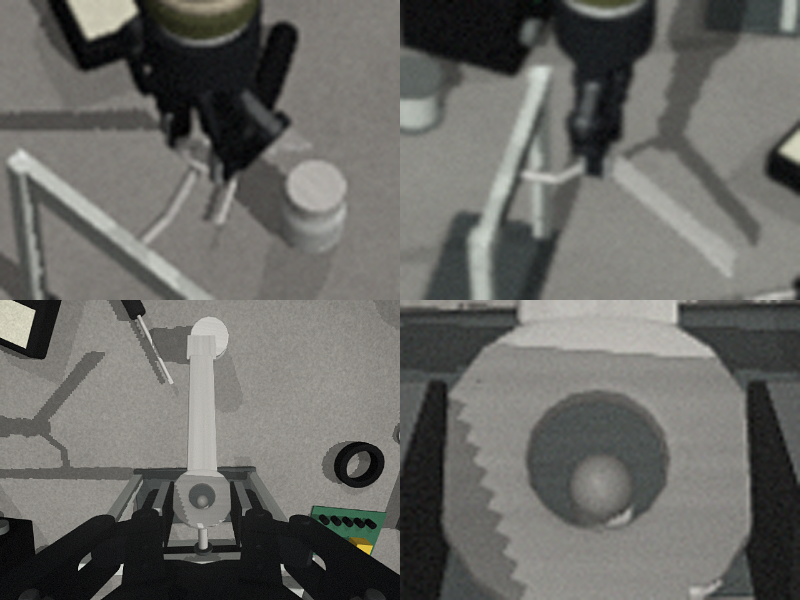

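The last view shows the hook tip centred sideways in the hole: tip at (600,485) and hole centre at (598,460) in the enlarged crop. I'll now slide down along the rod.

servo_tool(increments=[{"grip": 0.8,"x": -4,"y": 0.2,"z": 4,"roll": 0},{"grip": 0.8,"x": -4,"y": 0,"z": 4,"roll": 0},{"grip": 0.8,"x": -4,"y": 0,"z": 4,"roll": 0},{"grip": 0.8,"x": 0,"y": 0,"z": 0,"roll": 0}])

```text
clock: 13.52
tcp_pos: [0.5911, -0.0842, 0.1992]
orientation: [0.001, -0.061, 0.998, 0.009]
wrist_force: [-0.3, 0.0, -2.2]
finger_gap: 0.0357
grip_force: 70.6
```

servo_tool(increments=[{"grip": 0.8,"x": -4,"y": 0,"z": 4,"roll": 0},{"grip": 0.8,"x": -4,"y": 0,"z": 4,"roll": 0},{"grip": 0.8,"x": 0,"y": 0,"z": 0,"roll": 0}])

```text
clock: 13.77
tcp_pos: [0.599, -0.083, 0.1912]
orientation: [0.001, -0.061, 0.998, 0.009]
wrist_force: [-1.0, -0.0, -1.3]
finger_gap: 0.0356
grip_force: 70.6
```

servo_tool(increments=[{"grip": 0.8,"x": -4,"y": 0,"z": 4,"roll": 0},{"grip": 0.8,"x": -4,"y": 0,"z": 4,"roll": 0},{"grip": 0.8,"x": 0,"y": 0,"z": 0,"roll": 0}])

```text
clock: 14.02
tcp_pos: [0.607, -0.0819, 0.1833]
orientation: [0.001, -0.061, 0.998, 0.009]
wrist_force: [-0.2, -0.3, -1.1]
finger_gap: 0.0356
grip_force: 70.6
```

```bash
python3 -c "
from h import *
to(RK(-.036,.204),186.9); s=env.get_state(); print(s['wrist_force'],s['ft_torque'])"
```

```text
tcp [ 0.607  -0.0819  0.1833] yaw -173.04 tilt [0.02 1.06] j [-0.27  0.4   0.1   1.28  0.02 -0.4 ] t 14.0167
shift mm [-4.8 -0.1  5.3] roll 0.06
[-0.1754611  -0.29632874 -1.08018256] [-0.02762331 -0.10645902  0.01806232]
```

servo_tool(increments=[{"grip": 0.8,"x": -4,"y": 0,"z": 4,"roll": 0},{"grip": 0.8,"x": 0,"y": 0,"z": 0,"roll": 0},{"grip": 0.8,"x": 0,"y": 0,"z": 0,"roll": 0}], grip_force=20)

```text
clock: 14.27
tcp_pos: [0.6106, -0.0814, 0.1801]
orientation: [0.001, -0.061, 0.998, 0.009]
wrist_force: [-0.6, 0.1, -1.5]
finger_gap: 0.0354
grip_force: 70.6
```

servo_tool(increments=[{"grip": 0.5,"x": 0,"y": 0,"z": 0,"roll": 0},{"grip": 0.4,"x": 0,"y": 0,"z": 0,"roll": 0},{"grip": 0.3,"x": 0,"y": 0,"z": 0,"roll": 0},{"grip": 0.3,"x": 0,"y": 0,"z": 0,"roll": 0},{"grip": 0.3,"x": 0,"y": 0,"z": 0,"roll": 0}])

```text
clock: 14.68
tcp_pos: [0.6107, -0.0816, 0.1807]
orientation: [0.001, -0.061, 0.998, 0.009]
wrist_force: [0.3, -0.6, 0.2]
finger_gap: 0.0598
grip_force: 0.0
```

```bash
python3 -c "
from h import *
to(RK(-.036,.204),186.9); s=env.get_state(); print(s['wrist_force'])
b=save('side','s10.png');c=save('scene','sc10.png');save('wrist','w10.png')"
```

```text
tcp [ 0.6107 -0.0816  0.1807] yaw -173.05 tilt [0.09 1.03] j [-0.27  0.4   0.11  1.28  0.02 -0.39] t 14.6833
shift mm [-1.1  0.1  2.8] roll 0.05
[ 0.27693159 -0.61596574  0.24894151]
```

The grip is released and the weight has gone from the wrist. I'll back off along the hook, then check numerically where the opener is.

servo_tool(increments=[{"grip": 0.3,"x": 10,"y": 0,"z": 0,"roll": 0},{"grip": 0.3,"x": 12,"y": 0,"z": 0,"roll": 0},{"grip": 0.3,"x": 15,"y": 0,"z": 0,"roll": 0},{"grip": 0.3,"x": 15,"y": 0,"z": 0,"roll": 0},{"grip": 0.3,"x": 0,"y": 0,"z": 0,"roll": 0}])

```text
clock: 15.25
tcp_pos: [0.5566, -0.0877, 0.1804]
orientation: [0.0, -0.06, 0.998, 0.009]
wrist_force: [0.1, 0.3, 0.4]
finger_gap: 0.0594
grip_force: 0.0
```

Run:
```python
from h import *
to(RK(-.085,.204),186.9)
b=save('side','s11.png');c=save('scene','sc11.png')
# difference of side/scene vs start, around the hook: bright new pixels
for n,f0,im in(('side','side.png',b),('scene','scene.png',c)):
    C=cam(n); g0=cv2.imread('pics/'+f0,0).astype(int); g=cv2.cvtColor(im,cv2.COLOR_RGB2GRAY).astype(int)
    for x in(-.02,-.033,-.045):
        print(n,x,[(h,tuple(int(k[int(round(v)),int(round(u))]) for k in(g0,g))) for h in(.21,.17,.15,.13,.11,.09,.07,.05) for u,v in[proj(C,np.array(RK(x,h+.026)))]])
    m=((g-g0)>25).astype(np.uint8); u,v=map(int,proj(C,RK(-.033,.17))); w=m[v-40:v+70,u-50:u+70]
    k,l,st,ce=cv2.connectedComponentsWithStats(w); print([(list(s+np.array([u-50,v-40,0,0,0])),) for s in st[1:] if s[4]>25])
```

```text
tcp [ 0.5566 -0.0877  0.1804] yaw -173.08 tilt [-0.04  1.05] j [-0.31  0.3  -0.04  1.24  0.02 -0.43] t 15.25
shift mm [-6.5 -0.3  2.4] roll 0.02
side -0.02 [(0.21, (121, 127)), (0.17, (141, 111)), (0.15, (122, 122)), (0.13, (100, 102)), (0.11, (42, 44)), (0.09, (46, 46)), (0.07, (63, 66)), (0.05, (119, 122))]
side -0.033 [(0.21, (124, 162)), (0.17, (70, 89)), (0.15, (84, 86)), (0.13, (80, 83)), (0.11, (115, 116)), (0.09, (126, 131)), (0.07, (132, 129)), (0.05, (128, 129))]
side -0.045 [(0.21, (148, 151)), (0.17, (85, 96)), (0.15, (132, 132)), (0.13, (136, 139)), (0.11, (127, 133)), (0.09, (129, 132)), (0.07, (130, 132)), (0.05, (134, 135))]
[([np.int64(271), np.int64(238), np.int64(8), np.int64(12), np.int64(54)],)]
scene -0.02 [(0.21, (103, 105)), (0.17, (132, 130)), (0.15, (167, 171)), (0.13, (71, 74)), (0.11, (85, 88)), (0.09, (123, 126)), (0.07, (118, 118)), (0.05, (120, 126))]
scene -0.033 [(0.21, (128, 137)), (0.17, (121, 122)), (0.15, (118, 119)), (0.13, (151, 150)), (0.11, (173, 174)), (0.09, (75, 75)), (0.07, (104, 108)), (0.05, (121, 127))]
scene -0.045 [(0.21, (151, 153)), (0.17, (123, 154)), (0.15, (122, 144)), (0.13, (121, 121)), (0.11, (119, 120)), (0.09, (167, 170)), (0.07, (93, 94)), (0.05, (79, 81))]
[([np.int64(295), np.int64(290), np.int64(16), np.int64(23), np.int64(200)],)]
```

```bash
cat > grid.py <<'E'
from h import *
import sys
im={n:cv2.cvtColor(env.read_camera(n),cv2.COLOR_RGB2GRAY).astype(int) for n in('scene','side')}
for n in im:
    C=cam(n); g0=cv2.imread('pics/%s.png'%n,0).astype(int); print(n)
    for z in np.arange(.22,.03,-.015):
        print('%.3f'%z,' '.join('%4d/%3d'%(im[n][int(round(v)),int(round(u))]-g0[int(round(v)),int(round(u))],im[n][int(round(v)),int(round(u))]) for x in np.arange(-.15,.005,.0125) for u,v in[proj(C,np.array(RK(x,z+.026)))]))
E
python3 grid.py
```

```text
scene
0.220    3/ 76   61/ 69  -59/ 15  -72/ 14  -61/ 13    2/117    5/126    3/161    4/159    4/104  -14/112   -4/117  -10/111
0.205  -35/ 86  -15/ 26 -115/ 16 -115/ 21    2/ 74    0/ 91    1/129    2/119    4/145   -3/141    0/124    3/130    1/166
0.190  -49/ 74  -85/ 16  -63/ 45 -104/ 50    0/ 78    1/ 79    2/128    8/130    3/125   -8/127    7/170    0/160    5/164
0.175  -92/ 26  -98/ 19  -67/ 14   -6/ 90    2/ 82    4/ 78    1/109    4/125    2/125  -14/107  -20/ 96    2/167    5/ 79
0.160 -108/ 13 -115/ 13  -64/ 12  -13/ 55    3/171    5/100    0/ 75    2/125   -1/122   -8/111  -10/105    1/164   -5/ 79
0.145 -106/ 16  -60/ 17  -21/ 58  -16/ 56    1/170    2/108    2/ 75    4/123   -2/122    2/124    3/172    0/ 76  -33/ 83
0.130  -86/ 12  -52/ 20   11/ 86    0/ 74    5/151    2/154    3/124    3/120    2/121    3/121    3/152    1/ 81  -38/ 80
0.115  -60/ 13  -60/ 18   20/ 95    3/120    0/114    3/104    4/121    0/123    3/125    7/170    2/ 76   -7/110  -40/ 79
0.100  -13/ 65   -1/ 77    4/ 78    0/120    2/119    3/111    5/119   -1/119    1/128    4/174    1/ 77    7/
[... 1408 characters left out ...]
/136   -1/136    5/136    1/133    6/135    3/132   -5/130    0/ 42   33/ 95   30/ 91
0.100   -1/137    3/137    4/134    2/136    5/138    3/133    4/132    7/135    2/132    1/133    1/ 51   22/ 76   33/ 98
0.085    0/132    3/138   -2/134    5/137    5/136    0/128   -2/132    0/130   -1/130    4/133   -2/106    2/ 46   29/ 93
0.070    0/171    5/136    5/138   -1/133    0/131   -1/132    5/132    4/128    0/129    3/132    3/130    0/ 43   22/ 88
0.055    3/123    3/123    4/134    3/136    3/134    2/132   -1/132   -1/131    3/133    2/133    2/130   -2/ 54   20/ 81
0.040    1/132   -1/130    2/131    4/137    3/136    6/134    5/130    2/134    2/133    3/134    1/130    3/ 75    2/ 46
```

Run:
```python
from h import *
im={n:[cv2.cvtColor(env.read_camera(n),cv2.COLOR_RGB2GRAY).astype(int) for _ in range(3)] for n in('scene','side')}
for n in im:
    C=cam(n); g0=cv2.imread('pics/%s.png'%n,0).astype(int); d=np.mean(im[n],0)-g0; print(n)
    for z in(.17,.15,.13,.11,.09,.07,.055,.045,.035):
        print('%.3f'%z,' '.join('%4d'%d[int(round(v)),int(round(u))] for x in np.arange(-.04,.045,.004) for u,v in[proj(C,np.array(RK(x,z+.026)))]))
```

```text
scene
0.170   20  -33  -19  -17  -19   -8    2    2    5    4    1    1    4    5    4    2    0    0    0    4    2    2
0.150  -17   -7  -21   -3    1    4    0    1    0    2    0    0    1    0   -1    1   -1    1    3    2    3    2
0.130    1   -5    6    3    3    8    0    2    2    2    0    4    0   -1   -1    0    1    1    3    0    3    0
0.110    1    3    6    2    6    2    0    2   -2    2    3    0    2   -1    6    7    7    3    2    2   -5    0
0.090    0    3    2    0   -8   -1    1    4    4    1    2    4    1    1    3    0    3    1    3    3    1    1
0.070    4    3   -9   -3   -3   -1    1    1    2    2    1    5    5    1    5    0    0    5    0   -1    2    3
0.055    1   -3   -7    2    1    0    1    3    0    1    1    3    2    0    5    2    3    2    1    2    2    1
0.045    1   -3   -3    0    0    1    2   -1    1    1    0    0    2    4    0   -1    5    4    3    3    0    4
0.035   -4   -2    1    0    0    1    5    1    3    3    2    3    2    2    1   -1    0    2    0    4    1    1
side
0.170   65   46   39   18   14    1    4   10
[... 298 characters left out ...]
  10
0.110    5    0    1    1    0    0    3    3    0    2    5    0    4    1    6    8   22    6   12    8    3    2
0.090    3    1    4    3   -1    2    5    0    0    2    1    6    3    0    2    0    0    6    2    5    3    3
0.070   -1    4   -2    3    1    4    2    0    4    1    0    1    4    4    0    0    1   -2    1    4    1    3
0.055    2    0    4    0    2    1    4    2    0    0    0    1    1    1    0    4   -7  -10   -5    1    2    3
0.045    2    1    5    0    1    2   -2    0    3    1    2    0    6    1    1    4    3   -9   -2    1    3    5
0.035    0    2    0    4    0    0    1    2    2    0    4    3    0    4    3    2    0   -4    0    0    3    1
```

The pixels change between frames, so the opener is on the hook and swinging. I'll let it settle while shaping the fingers for the push.

servo_tool(increments=[{"grip": 0.8,"x": 4,"y": -0.3,"z": 0,"roll": 0},{"grip": 0.8,"x": 0,"y": 0,"z": 0,"roll": 0},{"grip": 0.8,"x": 0,"y": 0,"z": 0,"roll": 0},{"grip": 0.8,"x": 0,"y": 0,"z": 0,"roll": 0},{"grip": 0.8,"x": 0,"y": 0,"z": 0,"roll": 0}])

```text
clock: 16.17
tcp_pos: [0.5551, -0.0886, 0.1803]
orientation: [0.001, -0.061, 0.998, 0.009]
wrist_force: [0.6, 0.2, -0.1]
finger_gap: 0.0172
grip_force: 0.0
```

servo_tool(increments=[{"grip": 0.8,"x": 0,"y": 0,"z": 0,"roll": 0},{"grip": 0.8,"x": 0,"y": 0,"z": 0,"roll": 0},{"grip": 0.8,"x": 0,"y": 0,"z": 0,"roll": 0},{"grip": 0.8,"x": 0,"y": 0,"z": 0,"roll": 0},{"grip": 0.8,"x": 0,"y": 0,"z": 0,"roll": 0}])

```text
clock: 16.58
tcp_pos: [0.5551, -0.0886, 0.1802]
orientation: [0.001, -0.061, 0.998, 0.009]
wrist_force: [-0.3, 0.1, -0.1]
finger_gap: 0.0172
grip_force: 0.0
```

servo_tool(increments=[{"grip": 0.8,"x": 0,"y": 0,"z": 0,"roll": 0},{"grip": 0.8,"x": 0,"y": 0,"z": 0,"roll": 0},{"grip": 0.8,"x": 0,"y": 0,"z": 0,"roll": 0},{"grip": 0.8,"x": 0,"y": 0,"z": 0,"roll": 0},{"grip": 0.8,"x": 0,"y": 0,"z": 0,"roll": 0}])

```text
clock: 17.0
tcp_pos: [0.5551, -0.0886, 0.1802]
orientation: [0.001, -0.061, 0.998, 0.009]
wrist_force: [0.0, -0.3, -0.3]
finger_gap: 0.0171
grip_force: 0.0
```

```bash
cat > g2.py <<'E'
from h import *
for rep in range(2):
  for n in('scene','side'):
    C=cam(n); g0=cv2.imread('pics/%s.png'%n,0).astype(int); d=cv2.cvtColor(env.read_camera(n),cv2.COLOR_RGB2GRAY).astype(int)-g0; print(n,env.get_state()['clock'])
    for z in(.18,.16,.14,.12,.10,.08,.06,.045):
        print('%.3f'%z,' '.join('%4d'%d[int(round(v)),int(round(u))] for x in np.arange(-.08,.03,.005) for u,v in[proj(C,np.array(RK(x,z+.026)))]))
E
python3 g2.py
```

```text
scene 17.05
0.180    2    3    5    6    0    3   -1   12   58  -49  -48  -50  -42    0    3    3    0    1    4    5   -8   -2
0.160    4    3    1    7    1    0   16   13  -60  -50  -53  -47    5    4    3    0   -3   -1    0  -12    0   -6
0.140    7   -1    0    3    1    0    3   -8    6  -62  -15    8    3    1    4    0   -1   -5   -5  -11   -3    5
0.120    5   -2    6    0   -1    5    3   10    3    5    4    1    0    1    2   -3  -11   -5   -6   -1    3    0
0.100    2    3    1    6    4    6    0    4    5    3    1    4  -12  -10   -1   -4    0   -1    2    5    6    2
0.080    3    0    0    5    3    4    3    4    4    3  -22  -26   -7   -3    2    2    1    4    2    5    4   -1
0.060    2    1    1    1    6    2    0   -2    3  -30  -19   -5    3    3    7    2   -1    4   -2   -1    2    4
0.045    2    2    2   -1    4    3    2    2  -15  -13   -7    3    0    0    7   -2    0   -1    4    2    0    4
side 17.1
0.180    1    4    9  -13  -26   -5   13   20   19   15   15   52   19    6   12   16   16   -2   -2    4   11   16
0.160   -2    4    7    5    3  -1
[... 1955 characters left out ...]
   9
0.140    2    1    3    4    6    5    1    1   -1    2   -5    4  -33  -61  -29    3   18    7  -16    3    3    3
0.120    5    4    0    4    3    2    6    5   -1    0    3    2    0   -1   -5  -15  -27  -10   24   35    2    0
0.100    3    2   -2   -4    2    2    3    2   -4    5    0    2    2    1    3    5    0  -14  -19  -11   30   11
0.080    2    3   -3    2    4    5    6    4   -2    2    4    0    3    5    3    6   -7    5    0    0  -16  -13
0.060    1    3   -1    2    3    1    0    4   -2    2    1    0    4    1    2    4   -2   -1    3    0   -6   -4
0.045    2    3    4   -3    1    4    3    0    4    2    5    1   -1    0   -4    6    4    3   -2    3   -2    2
```

It's on the hook and still swinging. Pushing the head against the crossbar will damp that.

```bash
python3 -c "
from h import *
to(RK(-.017,.201),186.9)"
```

```text
tcp [ 0.555  -0.0886  0.1802] yaw -173.04 tilt [0.06 1.04] j [-0.31  0.3  -0.04  1.23  0.02 -0.43] t 17.2
shift mm [-76.2   0.2   5.5] roll 0.06
```

servo_tool(increments=[{"grip": 0.8,"x": -8,"y": 0,"z": 5,"roll": 0},{"grip": 0.8,"x": -8,"y": 0.2,"z": 0,"roll": 0},{"grip": 0.8,"x": -8,"y": 0,"z": 0,"roll": 0},{"grip": 0.8,"x": -8,"y": 0,"z": 0,"roll": 0},{"grip": 0.8,"x": -8,"y": 0,"z": 0,"roll": 0}])

```text
clock: 17.62
tcp_pos: [0.5959, -0.0833, 0.1752]
orientation: [0.001, -0.061, 0.998, 0.009]
wrist_force: [0.8, 0.2, -1.2]
finger_gap: 0.0169
grip_force: 0.0
```

servo_tool(increments=[{"grip": 0.8,"x": -4,"y": 0,"z": 0,"roll": 0},{"grip": 0.8,"x": -4,"y": 0,"z": 0,"roll": 0},{"grip": 0.8,"x": -4,"y": 0,"z": 0,"roll": 0},{"grip": 0.8,"x": -4,"y": 0,"z": 0,"roll": 0},{"grip": 0.8,"x": 0,"y": 0,"z": 0,"roll": 0}])

```text
clock: 18.03
tcp_pos: [0.6109, -0.0815, 0.1756]
orientation: [0.001, -0.061, 0.998, 0.009]
wrist_force: [-0.1, -0.2, 0.6]
finger_gap: 0.0174
grip_force: 0.1
```

```bash
python3 -c "
from h import *
to(RK(-.017,.201),186.9); print(env.get_state()['wrist_force'])"
```

```text
tcp [ 0.6109 -0.0815  0.1756] yaw -173.04 tilt [0.05 1.03] j [-0.27  0.41  0.1   1.27  0.02 -0.39] t 18.0333
shift mm [-19.9   0.    0.7] roll 0.06
[-0.08312985 -0.19756702  0.59059718]
```

Now 16 mm more, then 1.5 mm steps until it resists.

servo_tool(increments=[{"grip": 0.8,"x": -4,"y": 0,"z": 0,"roll": 0},{"grip": 0.8,"x": -4,"y": 0,"z": 0,"roll": 0},{"grip": 0.8,"x": -4,"y": 0,"z": 0,"roll": 0},{"grip": 0.8,"x": -3,"y": 0,"z": 0,"roll": 0},{"grip": 0.8,"x": 0,"y": 0,"z": 0,"roll": 0}])

```text
clock: 18.45
tcp_pos: [0.6264, -0.0796, 0.1753]
orientation: [0.001, -0.061, 0.998, 0.009]
wrist_force: [0.3, 0.1, 0.2]
finger_gap: 0.017
grip_force: 0.0
```

servo_tool(increments=[{"grip": 0.8,"x": -1.5,"y": 0,"z": 0,"roll": 0},{"grip": 0.8,"x": -1,"y": 0,"z": 0,"roll": 0},{"grip": 0.8,"x": 0,"y": 0,"z": 0,"roll": 0}])

```text
clock: 18.7
tcp_pos: [0.6281, -0.0794, 0.1754]
orientation: [0.001, -0.061, 0.998, 0.009]
wrist_force: [-1.0, -0.3, -0.2]
finger_gap: 0.0171
grip_force: 0.3
```

```bash
python3 -c "
from h import *
to(RK(-.017,.201),186.9); print(env.get_state()['wrist_force'])"; python3 g2.py
```

```text
tcp [ 0.6281 -0.0794  0.1754] yaw -173.04 tilt [0.06 1.04] j [-0.26  0.44  0.15  1.28  0.02 -0.38] t 18.7
shift mm [-2.5  0.   0.4] roll 0.06
[-0.95056382 -0.34250846 -0.15795143]
scene 18.75
0.180  -18  -28  -64  -98  -63  -85 -107 -111 -112 -111 -105  -14   30   20    6   17   -2    2    1    3    5    0
0.160   10  -28 -106 -107 -107 -113 -112 -106  -92  -85  -33   38    3    3    2    3   -8  -49    2   -2    4    2
0.140  -60  -83 -108  -80  -69    4    2    6    3    1    3    1    5   -2    5  -39  -54  -47    1    2    6    3
0.120    6    4    7   -1   -1    2    2    1   19    2    2   -1    0    7  -50  -56  -52  -41  -11    4    4    1
0.100    5    6    5    3    3    3    7   23    6    3    2    5    1  -23  -55  -58  -53  -40  -20    4    0    6
0.080    0   -3    0    0    5   11    3    2   -1   -1    5    2    6   -1  -56  -45  -49  -47  -14    2    1    2
0.060    0    4    3   20   27   11    2    0    4    3    2    6    4   -4  -52  -50  -52   -7    1    0    0    1
0.045   -1    4    7   22   25    9    1    1    3    4   -3    5    6   11  -40  -54  -19    1 
[... 2135 characters left out ...]
   6
0.140    4    3   -2    2    2    1    0   -1  -25   -8   -3    4   -1    0    5   15   37   12   17   19   26   19
0.120    1   -3    1    1   -1    0    5    4    0  -18  -13   -3   -2    0   15   64   67    2    2    6   26   20
0.100    2    4   -3    4   -3    0    2    2   -3    0  -18   -5    1   -2   11   33   71   11   -2    1    9   22
0.080    0    4   -3    3   -5    3   -1    4    1   -5   -2   -7   -8    2   12   42   64    5    0    1    0    7
0.060   -1   -1   -4   -4    0   -3    2    3   -3    1   -1   -1    2    2    4   45   71   35    0    4   -7    1
0.045    1    6    1   -3    0    3   -2   -3    2   -2   -1   -3   -3   -1   -9   24   65   28   -1    6    1    2
```

servo_tool(increments=[{"grip": 0.8,"x": -1.5,"y": 0,"z": 0,"roll": 0},{"grip": 0.8,"x": -1,"y": 0,"z": 0,"roll": 0},{"grip": 0.8,"x": 0,"y": 0,"z": 0,"roll": 0}])

```text
clock: 19.15
tcp_pos: [0.6297, -0.0792, 0.1754]
orientation: [0.0, -0.061, 0.998, 0.009]
wrist_force: [-4.3, -1.5, 1.2]
finger_gap: 0.0171
grip_force: 2.0
```

servo_tool(increments=[{"grip": 0.8,"x": -1,"y": 0,"z": 0,"roll": 0},{"grip": 0.8,"x": -0.5,"y": 0,"z": 0,"roll": 0},{"grip": 0.8,"x": 0,"y": 0,"z": 0,"roll": 0}])

```text
clock: 19.4
tcp_pos: [0.6297, -0.0792, 0.1754]
orientation: [-0.001, -0.061, 0.998, 0.009]
wrist_force: [-8.0, -2.3, 4.1]
finger_gap: 0.017
grip_force: 4.2
```

It resists at 8 N with no further travel, so the head is against the crossbar. I'll hold briefly to damp the swing, then back away.

servo_tool(increments=[{"grip": 0.8,"x": 0,"y": 0,"z": 0,"roll": 0},{"grip": 0.8,"x": 0,"y": 0,"z": 0,"roll": 0},{"grip": 0.8,"x": 0,"y": 0,"z": 0,"roll": 0},{"grip": 0.8,"x": 0,"y": 0,"z": 0,"roll": 0},{"grip": 0.8,"x": 0,"y": 0,"z": 0,"roll": 0}])

```text
clock: 19.82
tcp_pos: [0.6297, -0.0792, 0.1754]
orientation: [-0.001, -0.061, 0.998, 0.009]
wrist_force: [-8.7, -1.9, 3.8]
finger_gap: 0.0168
grip_force: 4.1
```

servo_tool(increments=[{"grip": 0.8,"x": 2,"y": 0,"z": 0,"roll": 0},{"grip": 0.8,"x": 3,"y": 0,"z": 0,"roll": 0},{"grip": 0.8,"x": 10,"y": 0,"z": 0,"roll": 0},{"grip": 0.8,"x": 20,"y": 0,"z": 0,"roll": 0},{"grip": 0.8,"x": 20,"y": 0,"z": 0,"roll": 0}])

```text
clock: 20.23
tcp_pos: [0.5778, -0.0856, 0.1751]
orientation: [0.002, -0.061, 0.998, 0.009]
wrist_force: [-0.8, -0.4, -0.7]
finger_gap: 0.017
grip_force: 0.0
```

servo_tool(increments=[{"grip": 0.8,"x": 25,"y": 0,"z": 0,"roll": 0},{"grip": 0.8,"x": 25,"y": 0,"z": -10,"roll": 0},{"grip": 0.8,"x": 25,"y": 0,"z": -20,"roll": 0},{"grip": 0.8,"x": 20,"y": 0,"z": -30,"roll": 0},{"grip": 0.8,"x": 0,"y": 0,"z": 0,"roll": 0}])

```text
clock: 20.65
tcp_pos: [0.4825, -0.0989, 0.2405]
orientation: [0.004, -0.06, 0.998, 0.007]
wrist_force: [1.5, 0.0, 1.0]
finger_gap: 0.017
grip_force: 0.0
```

servo_tool(increments=[{"grip": 0.8,"x": 0,"y": 0,"z": 0,"roll": 0},{"grip": 0.8,"x": 0,"y": 0,"z": 0,"roll": 0},{"grip": 0.8,"x": 0,"y": 0,"z": 0,"roll": 0},{"grip": 0.8,"x": 0,"y": 0,"z": 0,"roll": 0},{"grip": 0.8,"x": 0,"y": 0,"z": 0,"roll": 0}])

```text
clock: 21.07
tcp_pos: [0.483, -0.0979, 0.2338]
orientation: [0.0, -0.061, 0.998, 0.009]
wrist_force: [0.1, 0.6, 0.1]
finger_gap: 0.0169
grip_force: 0.0
```

```bash
python3 g2.py
```

```text
scene 21.1167
0.180    0    3    5    5    1    3    0    1    3    4    4    4   17   41   20   28   -2    2    1    1    3    2
0.160    0    3    4    3    3    2    0   -1    0    3    4   26    6   18   16   -3   -6  -56   -5    3    5    0
0.140    8    3    4    4    3    2   -1    5    1    3    4    4   12   -1    2  -42  -50  -55    4    3    6    5
0.120    5    0    5   -1   -1    1    0    6    6    4    2    1    3    7  -50  -53  -53  -44  -11    6    4   -2
0.100    3    4    5    2    5    5   -1    2    7    3    3    1    5  -25  -57  -60  -59  -39  -15    6    5    6
0.080    4    0    4    5    5    5    3    3    2    4    1    2    3    1  -56  -52  -49  -46  -12    4    1    1
0.060    3    4    2    2    7    4    2    1    3   -1    1    5    9   13  -50  -49  -57   -1    0    2   -3    2
0.045    5    3    1   -2    7    3   -1    2    5    4    1    4   11   16  -41  -54   -7    0    3   -3    0    3
side 21.1667
0.180    3    6   13    7   13   20    6   17   19   18   18    5    4    6    0  -23   74   25    0    8   17   23
0.160    4    9    8    6    
[... 1965 characters left out ...]
   9
0.140    8    4    4    7    8    5    6   -4  -31   -4   -3    3    5    4    9   22   34   13   15    5    7    3
0.120    5    4    7    5    3    2    7    5    4  -37   -9    3    5   -1   19   72   69    7    2    4    3    4
0.100    4    6    4    4    5    4    5    4    0    5  -26    0    3    5   22   54   70    5    2    2    2   11
0.080    2    6    0    5    2    9    6    9    3    1   -4  -12  -10    9   19   77   65    7    0    5    4    2
0.060    4    3    4    4    2    3    7    4    2    5    5    3  -25    4   18   69   88   32    4    7    1   -5
0.045    1    8    7    1    3    7    2    2    7    2    1    3   -3   -2    0   57   60   20    6    6    0   -6
```

The opener is at rest: the frames are identical, and the bar is vertical at x ≈ -3 mm in both views. The arm is clear, so I'll hand in.

```bash
python3 -c "
from h import *
print(env.hand_in())"
```

```text
the job is handed in; nothing more can be done
None
```

I hung the opener by its hole on the near rack's hook, pushed it back against the crossbar and let go; it was at rest with the arm clear when I handed in at about 21 s, and the hand-in returned no verdict.

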